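Weigh a valve body on the hook of a spring scale

ROBOT

A 6-joint arm with a two-finger parallel gripper is mounted at the origin on a cart in front of the work surface, level with it; the furniture and walls round the work are solid. World frame = base frame: x ahead of the robot, y to its left, z up, the work surface at z = 0. Lengths are in m, angles in rad, forces in N, time in s.
With the tool pointing down it reaches from about 0.3 to 0.875 m from the base axis. Payload 6.4 kg.
Tool frame: the origin (TCP) lies midway between the tips of the shut fingers; the grasp point (between the pads) lies ctrl.grip_depth behind it (ctrl.grip_depth is the distance from the TCP to the grasp point, in m); x points along the fingers, y is the direction in which the jaws open and shut, and the axes are right-handed (so a half turn about x gives the same grasp; the last joint's range is limited). The gripper opens to 85 mm and grips with 20 to 120 N. Pads are 22 mm wide; open, the fingers measure 114 mm over their backs; the gripper's body (76 mm by 85 mm) begins 54 mm behind the grasp point. The pads swing forward as they close: fully open they stand 13 mm farther back than shut.
Start: joints at [-1.388, 0.181, 1.607, -0, 1.354, -0.206], TCP at [0.218, -0.532, 0.231] pointing down, gripper open.
Joint ranges: [-2.99, 2.99], [-0.89, 2.07], [0.3, 2.58], [-1.14, 4.28], [0, 2.63], [-3.12, 3.12]. Speed limits (rad/s): [2.57, 2.57, 3.01, 3.14, 3.14, 3.14].

INTERFACE

Orientations are given as a unit quaternion [w, x, y, z].
In Python, from bench import ctrl gives the robot as it stands.
- The arm moves only by the shell command python3 -m creep 'ROWS'. ROWS is text: rows parted by semicolons, each of 7 numbers parted by spaces: the opening, from 0 (shut) to 1 (fully open), then the shift along the tool's x, y, z in cm, then the turn, a rotation vector about the tool's x, y, z in rad. In form: claw x y z ax ay az; .... A call has 1 to 10 rows; each row shifts and turns the pose as measured when the row begins, along the tool's axes as they then stand; what a row does not reach is not made up. A row lasts 1/8 s, in which the tool goes at most 62.5 mm and 10.7 degrees, less where a joint would pass 70% of its speed; a pose out of reach is approached as far as the arm can. A call with a gripper value outside its range is refused whole. The fingers move at their own pace and stop on an object; the grip force is fixed at half the most. Time passes only in rows, so rows that do not move let the fingers close. It gives the time, the measured TCP pose, the force and the opening at its end, in the units of the state.
- ctrl.get_obs(): the state, without advancing time (a new reading comes with each control period).
- ctrl.camera(name): name is "side" or "top" or "wrist"; returns (picture, depth): 480x640x3 uint8, blue, green, red; 480x640 float32, m along the optical axis (not along the pixel's ray), 0 where there is no reading.
- ctrl.calibration(name): a dict with "mtx" (3x3 intrinsics, pixels), "R" (3x3) and "t" (3): a world point X has camera coordinates R X + t; the wrist camera has in their place "tool_from_camera" (4x4, takes a point from camera to tool coordinates, whose origin is the TCP and whose axes are the tool frame's). Camera axes: x right, y down, z forward; pixel columns grow to the right and rows downward; lengths in m; the calibration is good to about 2 mm. The wrist camera is an equidistant fisheye: a pixel r from the principal point sees the ray r / f radians off the axis. A picture is of the moment at which its call begins: read the wrist's pose just before it. calibration takes no time and is no camera call.
- ctrl.hand_in(): hands the job in, once; it reports no verdict.
Trained networks look in the newest picture that a camera, given by its name, has taken for a name from the list of things; names that differ only in an ending like _2 or _b are one class to them, and where a whole thing is asked for, a point or a joint stands for the part that bears it (a point fixed in the world has none). Each returns a list of dicts, best first, with "confidence" (0 to 1); they miss things now and then, are a little off and sometimes report something else, mostly with a low value. They report only what shows in the picture. A call takes as long as a camera call.
- ctrl.find_in(query, camera): "rect" ([left, top, right, bottom] in pixels, round what is visible of it).
The state is a dict: "time_s": time; "q": joint angles; "dq": joint speeds; "joint_efforts": joint torques, N m; "eef_pos": TCP position; "eef_rot": TCP orientation; "wrist_force": force on the tool from outside, world axes, zero at the start; "torque": the same for the moment, N m; "opening": opening from 0.0 (shut) to 1.0 (fully open).
Only numpy, scipy, OpenCV 4.12 (cv2) and the standard library are available. Lean on these libraries where they do the work, as an engineer would, in place of code of your own. Each camera call takes 0.05 s, during which the arm holds its last target.

TASK

Weigh the steel valve body: hold it upright by its near hexagonal end, push its wire bail in through the sprung gate of the scale's hook, and lower it slowly until the scale carries all of its weight and your grip none. Then let go and back away, leaving it hanging free in the hook with the gate shut behind the bail and completely still, ready to be read. Its weight is not known beforehand: let the scale creep down no faster than about 5 cm/s, without dropping the part onto it, jerking it or letting it spring when you let go; do not force the hook or pull the scale to its end stop, and leave the stand, the beaker, vial, pipette-tip rack and spanner undisturbed.

Things in the scene. Friction and masses are not known exactly. Their poses are not given: they have to be found in the camera images.
- valve_center (a point): Loose steel valve body, 0.18 to 0.77 kg (varies), 112 mm long, 104 high, standing on a 52 mm round foot. Point: on the axis of its two hexagonal ends (x, to both sides), over the middle, 32 mm above its underside; centre of mass close by. z points up to its bail. Barrel 40 mm diameter. The two ends are alike.
- valve_near_end (a point): Middle of the hexagonal end on the valve body's -x side, the one nearer the robot; 42 mm from valve_center, same axes. The hexagon is 28 mm long in x (28 to 56 mm from valve_center) and 28 mm across the flats that face +y and -y, by which it can be gripped.
- valve_bail (a point): Underside of the top bar of the valve body's upright wire bail (handle), in the middle: the spot that must rest in the hook; 66 mm above valve_center. 6 mm round wire in the body's y-z plane; opening 24 mm wide, round at the top, 40 mm high down to the body. The hook passes through it along the body's x.
- hook_seat (a point): Seat of the scale's hook: lowest inside point of its bow (inner radius 10 mm). Hook of 6 mm wire in this frame's x-z plane, z up, mouth to -x (the robot's side). Tip 15 mm in front (-x), its top 18 mm above the seat. Hook's underside 6 mm below the seat. It moves straight down under load. Part hangs rightly with bail spot here, its x along this x.
- gate_pivot (a point): Pivot of the hook's sprung gate, 41 mm above the seat. The gate, a 4 mm wire 29 mm long, closes the mouth from here to just behind the tip. A bail whose spot is 21 to 28 mm above the seat clears the tip and pushes the gate in when moved along +x until over the seat; lowered from there into the seat, it lets the gate spring shut above it.
- scale_bottom (a point): Lower end of the scale's fixed housing, straight above the hook, 65 mm above the unloaded seat. Housing 20 mm deep (x), 38 wide (clamp jaws 48), 185 tall, with a slotted white face and pointer to -x; a thin drawbar carries the hook below. It stands over the hook, so a gripper needs to lean back to the -x side, 30 to 45 degrees.
- scale_hook (a joint): Reading of the scale: how far the hook is drawn down, m. 0 unloaded, spring 75 N/m (about 0.023 to 0.10 for this part), end stop at 0.125. Lightly damped: it bounces for some seconds if a load is dropped on it.
- gate (a joint): Opening angle of the hook's sprung gate, rad: 0 shut (resting behind the tip), grows to 0.85 as it is pushed inwards. About 0.4 to 0.8 N on its middle opens it; it shuts by itself.
- stand_base (a point): The scale's fixed laboratory stand, on the bench straight under the hook (same yaw as the hook); the unloaded seat is 270 mm above it. Base plate 180 x 130 mm, 12 mm high, from 40 mm in front to 140 mm behind this point; an upright rod of 12 mm diameter, 600 mm high, 105 mm behind (+x).
- wrench_mid (a point): Bystander: open-ended steel spanner lying on the bench, 162 mm long, 6 mm thick; its centre.
- beaker_mid (a point): Bystander: glass beaker, 75 mm across, 94 mm high; its centre.
- vial_mid (a point): Bystander: small glass vial with a white cap, 27 mm across, 55 mm high; its centre.
- rack_mid (a point): Bystander: low box of yellow pipette tips, 62 x 92 x 50 mm; its centre.

How it is judged:
By the outcome, as a careful person would: the job done as asked, in the order asked, and still so for the second after the job is handed in, with the robot touching nothing.
It also fails if it takes over 64 s, if anything falls off the work surface, if the arm or the gripper's body presses on something with over 40 N, if the wrist force passes 120 N, or if a joint passes its speed limit or range.

## Working session

There is one attempt and no reset: what is moved stays moved. The work goes in short steps, Python scripts to look and compute and a shell command to move; the robot and the scene stay as the last step left them, time stands still between calls to the robot, and variables do not carry over. Pictures are saved under pics/ and viewed, and the job is handed in when it is done.

```bash
ls; mkdir -p pics
python3 - <<'E'
from bench import ctrl
import cv2
o=ctrl.get_obs()
print(o, ctrl.grip_depth)
for n in ["side","top","wrist"]:
    p,d=ctrl.camera(n); cv2.imwrite(f"pics/a_{n}.png",p)
    c=ctrl.calibration(n); print(n,{k:v for k,v in c.items()})
E
```

```text
pics
{'time_s': 0.0, 'q': array([-1.38831279e+00,  1.81557490e-01,  1.60799712e+00, -2.18613889e-05,
        1.35376297e+00, -2.06297719e-01]), 'dq': array([-1.25212653e-04,  8.10362424e-04,  9.56617212e-04,  7.44068724e-06,
       -6.98597871e-04,  3.32625926e-04]), 'joint_efforts': array([-7.96823824e-04, -4.44869864e+01, -3.51340413e+01, -2.31924914e-04,
        9.13056516e-03, -2.81565065e-05]), 'eef_pos': array([ 0.2178712 , -0.53154343,  0.23038015]), 'eef_rot': array([-0.13598257, -0.69378796, -0.13720237,  0.69378853]), 'wrist_force': array([ 0.10285583, -0.03351138,  0.53786143]), 'torque': array([ 0.04061138,  0.02130744, -0.00336422]), 'opening': 1.0035543920587953} 0.0187
side {'mtx': array([[599.40348475,   0.        , 319.91620922],
       [  0.        , 599.40348475, 229.31081039],
       [  0.        ,   0.        ,   1.        ]]), 'R': array([[-0.93540184, -0.35330095,  0.01420683],
       [-0.22676213,  0.56857918, -0.79075701],
       [ 0.2712975 , -0.74289714, -0.61196529]]), 't': array([0.58220203, 0.17217194, 1.4159377 ])}
top {'mtx': array([[542.52781067,   0.
[... 160 characters left out ...]
969407, -0.01944539],
       [-0.99490889, -0.01326909, -0.09990108],
       [ 0.09961249,  0.02087342, -0.99480734]]), 't': array([0.23552163, 0.58637433, 1.33523033])}
wrist {'mtx': array([[371.64829954,   0.        , 321.83974122],
       [  0.        , 371.64829954, 235.29370881],
       [  0.        ,   0.        ,   1.        ]]), 'tool_from_camera': array([[ 1.34865630e-03, -3.10977475e-01,  9.50416325e-01,
        -1.43197045e-01],
       [ 9.99999081e-01,  2.88676400e-04, -1.32455975e-03,
         1.56755723e-03],
       [ 1.37545481e-04,  9.50417238e-01,  3.10977578e-01,
        -7.90637599e-02],
       [ 0.00000000e+00,  0.00000000e+00,  0.00000000e+00,
         1.00000000e+00]])}
```

View pics/a_side.png

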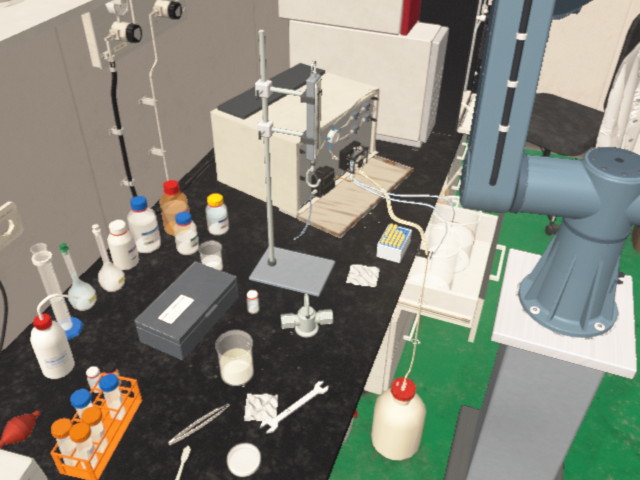

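View pics/a_top.png

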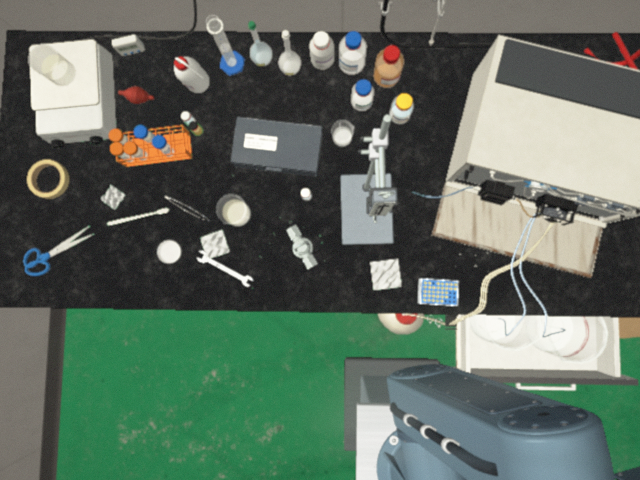

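View pics/a_wrist.png

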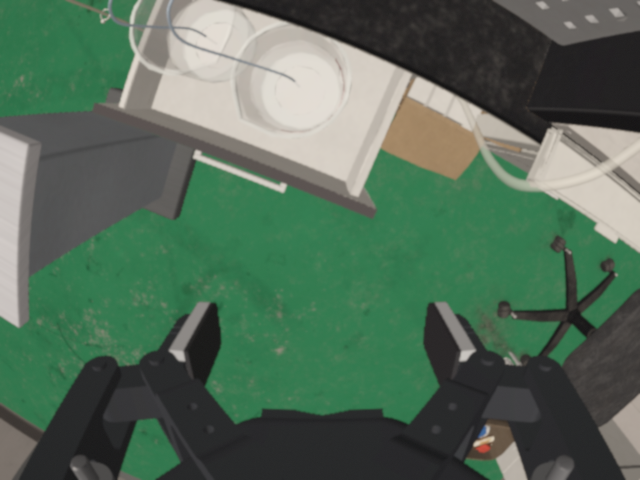

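Side view: valve at (307,320), stand plate at (292,270), hook around (312,185). Top view: valve at (301,247), scale at (380,200). I'll crop and measure.

```bash
cat > h.py <<'E'
import numpy as np, cv2
from bench import ctrl
from scipy.spatial.transform import Rotation as Rn
def cloud(n,p,d):
    c=ctrl.calibration(n); K=c["mtx"]
    v,u=np.mgrid[0:480,0:640]
    P=np.stack([(u-K[0,2])/K[0,0]*d,(v-K[1,2])/K[1,1]*d,d],-1)
    return (P-c["t"])@c["R"]
def proj(n,X):
    c=ctrl.calibration(n);K=c["mtx"]
    P=np.atleast_2d(X)@c["R"].T+c["t"]
    return (P[:,:2]/P[:,2:])*[K[0,0],K[1,1]]+K[:2,2]
def Rq(q): return Rn.from_quat([q[1],q[2],q[3],q[0]])
E
python3 - <<'E'
from h import *
import pickle
S={}
for n in ["side","top"]:
    p,d=ctrl.camera(n); S[n]=(p,d)
    for q in ["valve_center","hook_seat","scale_bottom","stand_base","valve_bail","gate_pivot","wrench_mid","beaker_mid","vial_mid","rack_mid"] :
        r=ctrl.find_in(q,n); 
        print(n,q,[(np.round(x["rect"]).tolist(),round(x["confidence"],2)) for x in r[:2]])
pickle.dump(S,open("s0.pkl","wb"))
p=S["side"][0]; a=cv2.resize(p[50:350,230:390],None,fx=4,fy=4,interpolation=2)
cv2.imwrite("pics/b1.png",cv2.resize(p[60:210,220:420],None,fx=4,fy=4,interpolation=2))
cv2.imwrite("pics/b2.png",cv2.resize(p[270:350,250:360],None,fx=7,fy=7,interpolation=2))
t=S["top"][0]; cv2.imwrite("pics/b3.png",cv2.resize(t[110:285,260:460],None,fx=3.3,fy=3.3,interpolation=2))
print(ctrl.get_obs()["time_s"])
E
```

```text
side valve_center [([280.0, 296.0, 334.0, 338.0], 0.63), ([262.0, 384.0, 328.0, 432.0], 0.56)]
side hook_seat [([303.0, 92.0, 320.0, 188.0], 0.69), ([278.0, 293.0, 333.0, 337.0], 0.52)]
side scale_bottom [([250.0, 29.0, 330.0, 293.0], 0.9), ([378.0, 224.0, 409.0, 261.0], 0.21)]
side stand_base [([252.0, 27.0, 334.0, 295.0], 0.65)]
side valve_bail []
side gate_pivot [([216.0, 330.0, 251.0, 390.0], 0.7), ([304.0, 159.0, 324.0, 190.0], 0.64)]
side wrench_mid [([263.0, 385.0, 328.0, 434.0], 0.78)]
side beaker_mid [([214.0, 330.0, 251.0, 388.0], 0.86)]
side vial_mid [([251.0, 293.0, 259.0, 316.0], 0.65)]
side rack_mid [([378.0, 220.0, 408.0, 262.0], 0.78)]
top valve_center [([290.0, 226.0, 316.0, 268.0], 0.75), ([340.0, 115.0, 398.0, 244.0], 0.35)]
top hook_seat []
top scale_bottom [([339.0, 118.0, 395.0, 246.0], 0.71)]
top stand_base [([342.0, 116.0, 400.0, 245.0], 0.88)]
top valve_bail [([287.0, 226.0, 315.0, 266.0], 0.98)]
top gate_pivot []
top wrench_mid []
top beaker_mid [([218.0, 195.0, 248.0, 228.0], 0.6)]
top vial_mid [([303.0, 189.0, 311.0, 201.0], 0.4)]
top rack_mid []
1.25
```

View pics/b1.png

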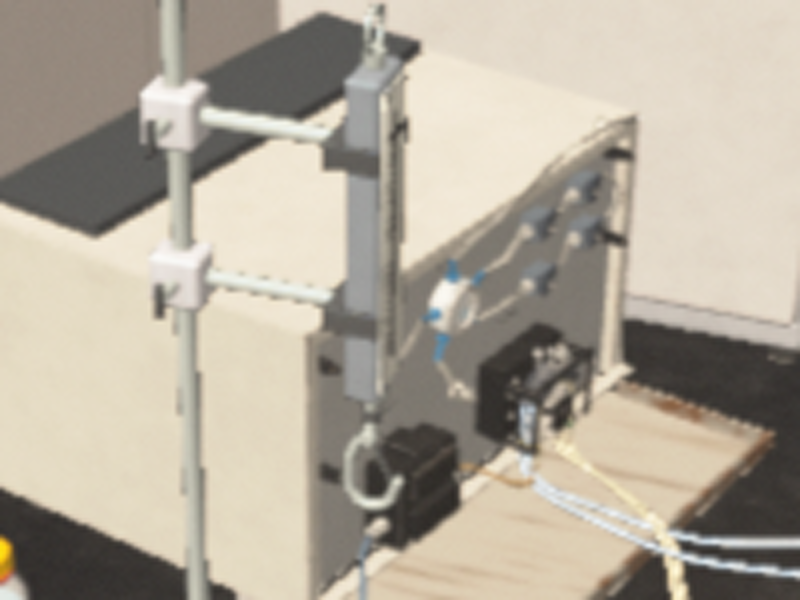

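View pics/b2.png

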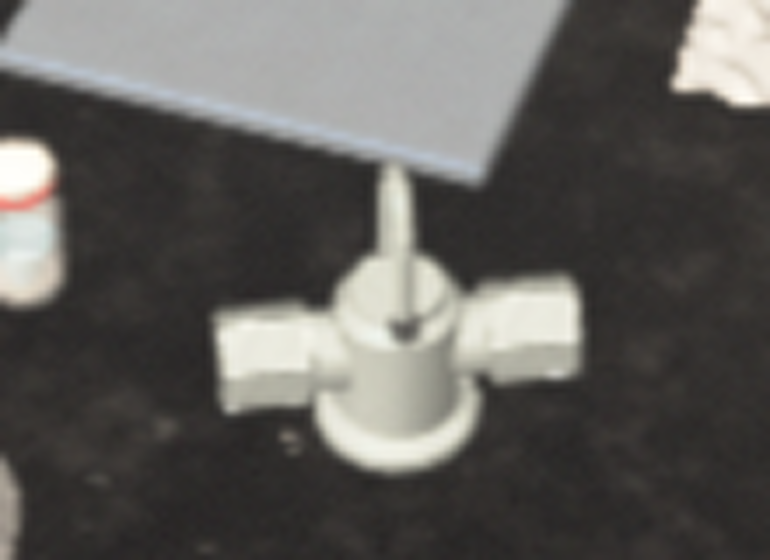

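View pics/b3.png

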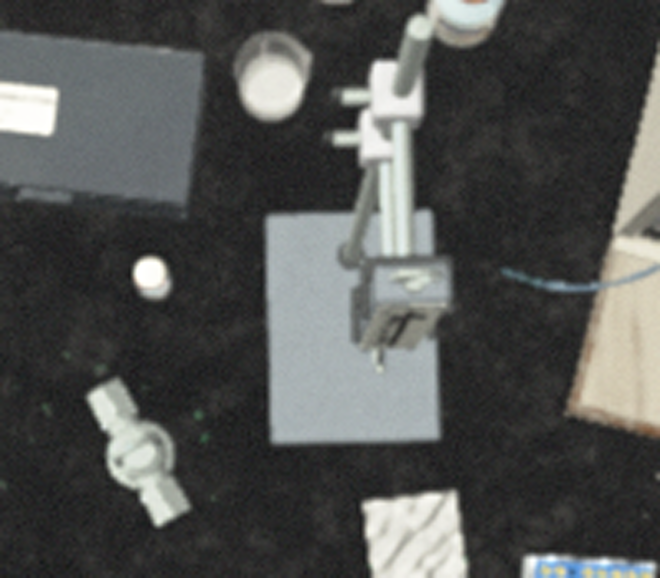

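Run:
```python
from h import *
import pickle
S=pickle.load(open("s0.pkl","rb"))
for n in S:
    C=cloud(n,*S[n]); C[S[n][1]==0]=np.nan; S[n]=(S[n][0],S[n][1],C)
def box(C,lo,hi): return C[((C>lo)&(C<hi)).all(-1)]
C=S["top"][2]
for uv in [(301,247),(367,208),(380,200),(345,180),(390,240),(233,210),(306,194),(226,268),(438,291)]:
    print(uv,np.round(C[uv[1],uv[0]],3))
C=S["side"][2]
for uv in [(307,320),(292,270),(312,185),(312,100),(268,200),(252,300)]:
    print("side",uv,np.round(C[uv[1],uv[0]],3))
```

```text
(301, 247) [0.538 0.301 0.054]
(367, 208) [0.589 0.159 0.396]
(380, 200) [0.585 0.145 0.517]
(345, 180) [0.716 0.194 0.014]
(390, 240) [0.563 0.077 0.007]
(233, 210) [0.63  0.474 0.047]
(306, 194) [0.671 0.291 0.056]
(226, 268) [0.485 0.495 0.01 ]
(438, 291) [ 0.435 -0.037  0.046]
side (307, 320) [0.53  0.324 0.053]
side (292, 270) [0.642 0.143 0.01 ]
side (312, 185) [0.593 0.137 0.269]
side (312, 100) [0.585 0.163 0.483]
side (268, 200) [0.696 0.148 0.209]
side (252, 300) [0.671 0.304 0.043]
```

Run:
```python
from h import *
import pickle
S=pickle.load(open("s0.pkl","rb"))
Cs={n:cloud(n,*S[n]) for n in S}
for n in S: Cs[n][S[n][1]==0]=np.nan
def sel(C,lo,hi): return C[((C>np.array(lo))&(C<np.array(hi))).all(-1)]
for n in S:
    P=sel(Cs[n],[.44,.22,.012],[.62,.40,.13]); 
    hist=np.histogram(P[:,2],bins=np.arange(.01,.13,.01))[0]; print(n,len(P),hist)
    c=P[:,:2].mean(0)
    H=P[(P[:,2]>.028)&(P[:,2]<.055)]
    c=np.array([.535,.305])
    for it in range(10):
        r=np.linalg.norm(H[:,:2]-c,axis=1); E=H[(r>.030)&(r<.062)]
        q=E[:,:2]-E[:,:2].mean(0); w,v=np.linalg.eigh(q.T@q); a=v[:,1]*np.sign(v[0,1])
        s=(E[:,:2]-c)@a; lo,hi=np.percentile(s,[1,99]); 
        side1=E[s<0][:,:2].mean(0); side2=E[s>0][:,:2].mean(0)
        c=c+a*(lo+hi)/2; nn=np.array([-a[1],a[0]])
        tt=((side1+side2)/2-c)@nn; c=c+nn*tt
    print(" c",c,"yaw",np.degrees(np.arctan2(a[1],a[0])),"span",lo,hi,len(E), "z top",np.percentile(E[:,2],[50,90,98]))
    s=(E[:,:2]-c)@nn; print("  width",np.percentile(s,[2,50,98]))
    B=P[P[:,2]>.07]; print("  bail pts",len(B),B[:,:2].mean(0) if len(B) else 0, B[:,2].max() if len(B) else 0)
# plate
for n in S:
    P=sel(Cs[n],[.5,.02,.007],[.78,.25,.018])
    r=cv2.minAreaRect((P[:,:2]*1000).astype(np.float32)); print(n,"plate",r,np.median(P[:,2]))
    P=sel(Cs[n],[.54,.09,.345],[.63,.2,.53]); 
    # housing
    r=cv2.minAreaRect((P[:,:2]*1000).astype(np.float32)); print(n,"housing",r,P.min(0),P.max(0))
    P=sel(Cs[n],[.54,.09,.25],[.63,.2,.325]); print(n,"hook",len(P),P.min(0) if len(P) else 0,P.max(0) if len(P) else 0,P.mean(0) if len(P) else 0)
    P=sel(Cs[n],[.64,.08,.06],[.76,.22,.35]); print(n,"rod",len(P),np.median(P,0))
    P=sel(Cs[n],[.5,.42,.06],[.72,.55,.11]); print(n,"beaker",P.mean(0),P.max(0))
```

```text
side 925 [ 45 118 193 331 144  28  15  13  24  14   0]
 c [0.53862828 0.30905754] yaw 29.48716492140394 span -0.05607495971372768 0.05607495971372761 331 z top [0.0420371  0.04691306 0.04911362]
  width [-0.01888718  0.0021527   0.00951972]
  bail pts 66 [0.53833035 0.3091028 ] 0.10763897769952997
top 541 [  1   3  74 288 121  17   1   2  19  15   0]
 c [0.53973291 0.30146152] yaw 29.74402252126675 span -0.05604470678229826 0.05604470678229837 253 z top [0.04339165 0.04790534 0.04977862]
  width [-1.34287204e-02  3.70645236e-05  1.34733242e-02]
  bail pts 37 [0.53976157 0.30209991] 0.10654957292023684
side plate ((620.0631103515625, 136.53941345214844), (190.4528350830078, 244.63890075683594), 78.7551498413086) 0.011662091787750253
side housing ((598.6978149414062, 146.3401641845703), (56.11145782470703, 45.3405647277832), 28.87508201599121) [0.57871444 0.11313265 0.34531828] [0.62978285 0.16556427 0.5295421 ]
side hook 133 [0.57582504 0.13382959 0.26204598] [0.60926499 0.14598915 0.32452186] [0.59384429 0.13990881 0.29132508]
side rod 541 [0.69589995 0.1457564  0.21925582]
side beaker [0.62912894 0.47035224 0.07862613] [0.66422458 0.50954547 0.09745147]
top plate ((637.8490600585938, 134.3816680908203), (226.11766052246094, 273.0696716308594), 89.70835876464844) 0.011766210724547314
top housing ((604.5020141601562, 136.97628784179688), (50.772796630859375, 47.603946685791016), 0.27958011627197266) [0.579146   0.11309044 0.35080948] [0.62988089 0.16079108 0.52996594]
top hook 23 [0.57395562 0.13388955 0.2667769 ] [0.5907147  0.13934986 0.29784184] [0.5817623  0.13721243 0.28436931]
top rod 128 [0.69229746 0.14279663 0.21487922]
top beaker [0.62985903 0.47745684 0.08310368] [0.66281997 0.50795087 0.09867045]
```

Run:
```python
from h import *
import pickle
S=pickle.load(open("s0.pkl","rb"))
o=ctrl.get_obs(); R=Rq(o["eef_rot"]).as_matrix(); print("tool axes cols\n",R.round(3))
def onplane(n,uv,z):
    c=ctrl.calibration(n);K=c["mtx"]; uv=np.atleast_2d(np.float64(uv))
    r=np.c_[(uv-K[:2,2])/[K[0,0],K[1,1]],np.ones(len(uv))]@c["R"]; o=-c["R"].T@c["t"]
    return o+r*((z-o[2])/r[:,2])[:,None]
for n in ["top","side"]:
    p=S[n][0].astype(int); hsv=cv2.cvtColor(S[n][0],cv2.COLOR_BGR2HSV)
    C=cloud(n,*S[n])
    g=cv2.cvtColor(S[n][0],cv2.COLOR_BGR2GRAY)
    m=(g>95)&(C[...,2]<.03)&(C[...,0]>.52)&(C[...,0]<.78)&(C[...,1]>.04)&(C[...,1]<.24)
    m=m.astype(np.uint8); k,l,st,_=cv2.connectedComponentsWithStats(m); i=1+st[1:,4].argmax(); mm=(l==i).astype(np.uint8)
    ct=max(cv2.findContours(mm,0,cv2.CHAIN_APPROX_NONE)[0],key=cv2.contourArea)[:,0]
    X=onplane(n,ct,.012)[:,:2]*1000
    r=cv2.minAreaRect(X.astype(np.float32)); print(n,r,cv2.boxPoints(r).round(1).tolist())
    if n=="top":
        e=np.array([[271,443],[441,438]])/3.3+[260,110]; print(onplane(n,e,.012)); e=np.array([[266,215],[271,443]])/3.3+[260,110];print(onplane(n,e,.012))
```

```text
tool axes cols
 [[-0.     0.379 -0.925]
 [ 0.    -0.925 -0.379]
 [-1.    -0.     0.   ]]
top ((646.9302368164062, 138.95370483398438), (190.0760498046875, 130.8438720703125), 2.59879732131958) [[549.0, 200.0], [555.0, 69.30000305175781], [744.7999877929688, 77.9000015258789], [738.9000244140625, 208.60000610351562]]
[[0.54980514 0.19932171 0.012     ]
 [0.55548116 0.06839661 0.012     ]]
[[0.72848214 0.2053888  0.012     ]
 [0.54980514 0.19932171 0.012     ]]
side ((642.3558959960938, 142.4693603515625), (157.1603240966797, 196.04953002929688), 84.75508117675781) [[537.5999755859375, 73.19999694824219], [732.7999877929688, 55.29999923706055], [747.2000122070312, 211.8000030517578], [551.9000244140625, 229.6999969482422]]
```

```bash
cat >> h.py <<'E'
def Rtool(yaw,lean):
    c,s=np.cos(yaw),np.sin(yaw); f=np.array([c,s,0]); l=np.array([-s,c,0]); u=np.array([0,0,1.])
    x=np.sin(lean)*f-np.cos(lean)*u; z=np.cos(lean)*f+np.sin(lean)*u
    return np.c_[x,l,z]
def plan(seq,claw=1.0,cur=None):
    o=ctrl.get_obs(); p,R=(o["eef_pos"],Rq(o["eef_rot"]).as_matrix()) if cur is None else cur
    for P,T in seq:
        d=R.T@(np.array(P)-p)*100; w=Rn.from_matrix(R.T@T).as_rotvec()
        print(claw,*d.round(2),*w.round(3),"|",np.linalg.norm(d).round(2),np.degrees(np.linalg.norm(w)).round(1),"->",np.round(P,3))
        p,R=np.array(P),T
E
python3 - <<'E'
from h import *
n=18
seq=[]
d=np.pi/180
for i in range(1,n+1):
    s=i/n
    az=np.interp(s,[0,1],[-67.7,24])*d
    r=np.interp(s,[0,.5,1],[.575,.43,.43])
    yaw=np.interp(s,[0,1],[-157.7,26])*d
    seq.append(([r*np.cos(az),r*np.sin(az),.235],Rtool(yaw,0)))
plan(seq)
E
```

```text
1.0 -0.37 -1.83 -4.99 -0.179 0.0 0.0 | 5.33 10.2 -> [ 0.257 -0.496  0.235]
1.0 0.0 -1.39 -4.96 -0.178 0.0 0.0 | 5.15 10.2 -> [ 0.292 -0.458  0.235]
1.0 0.0 -0.96 -4.93 -0.178 0.0 0.0 | 5.02 10.2 -> [ 0.321 -0.417  0.235]
1.0 0.0 -0.55 -4.85 -0.178 0.0 0.0 | 4.88 10.2 -> [ 0.346 -0.375  0.235]
1.0 0.0 -0.16 -4.74 -0.178 0.0 0.0 | 4.75 10.2 -> [ 0.366 -0.332  0.235]
1.0 0.0 0.21 -4.61 -0.178 0.0 0.0 | 4.61 10.2 -> [ 0.381 -0.289  0.235]
1.0 0.0 0.55 -4.45 -0.178 0.0 0.0 | 4.48 10.2 -> [ 0.392 -0.245  0.235]
1.0 0.0 0.87 -4.26 -0.178 0.0 0.0 | 4.35 10.2 -> [ 0.398 -0.202  0.235]
1.0 0.0 1.15 -4.05 -0.178 0.0 0.0 | 4.21 10.2 -> [ 0.399 -0.16   0.235]
1.0 0.0 2.63 -2.77 -0.178 0.0 0.0 | 3.82 10.2 -> [ 0.412 -0.124  0.235]
1.0 0.0 2.87 -2.53 -0.178 0.0 0.0 | 3.82 10.2 -> [ 0.421 -0.087  0.235]
1.0 0.0 3.08 -2.26 -0.178 0.0 0.0 | 3.82 10.2 -> [ 0.427 -0.049  0.235]
1.0 0.0 3.27 -1.98 -0.178 0.0 0.0 | 3.82 10.2 -> [ 0.43  -0.011  0.235]
1.0 0.0 3.43 -1.68 -0.178 0.0 0.0 | 3.82 10.2 -> [0.429 0.027 0.235]
1.0 0.0 3.57 -1.37 -0.178 0.0 0.0 | 3.82 10.2 -> [0.425 0.065 0.235]
1.0 0.0 3.68 -1.05 -0.178 0.0 0.0 | 3.82 10.2 -> [0.418 0.103 0.235]
1.0 0.0 3.75 -0.71 -0.178 0.0 0.0 | 3.82 10.2 -> [0.407 0.139 0.235]
1.0 0.0 3.8 -0.38 -0.178 0.0 0.0 | 3.82 10.2 -> [0.393 0.175 0.235]
```

```bash
python3 -m creep '1 -0.4 -1.8 -5 -0.178 0 0; 1 0 -1.4 -5 -0.178 0 0; 1 0 -1 -4.9 -0.178 0 0; 1 0 -0.5 -4.9 -0.178 0 0; 1 0 -0.2 -4.7 -0.178 0 0; 1 0 0.2 -4.6 -0.178 0 0; 1 0 0.5 -4.5 -0.178 0 0; 1 0 0.9 -4.3 -0.178 0 0; 1 0 1.2 -4.1 -0.178 0 0'
python3 - <<'E'
from h import *
o=ctrl.get_obs(); print(o["eef_pos"],o["q"].round(2)); R=Rq(o["eef_rot"]).as_matrix(); print(R.round(2)); print(np.degrees(np.arctan2(R[1,2],R[0,2])))
E
```

```text
time_s: 2.38
eef_pos: [0.3967, -0.1486, 0.2357]
eef_rot: [0.604, 0.371, 0.6, -0.371]
wrist_force: [0.2, 0.2, -0.7]
opening: 0.997
[ 0.39668163 -0.14863561  0.23573205] [-0.64 -0.18  1.96 -0.    1.36 -1.11]
[[ 0.    0.89  0.45]
 [-0.    0.45 -0.89]
 [-1.    0.    0.  ]]
-63.27853429599093
```

```bash
cat >> h.py <<'E'
d2=np.pi/180
def grasp_tcp(c,yaw,lean,off=.042,z=.032,back=0.):
    T=Rtool(yaw,lean); f=np.array([np.cos(yaw),np.sin(yaw),0])
    G=np.array([c[0],c[1],z])-off*f
    return G+T[:,0]*(ctrl.grip_depth-back),T
E
python3 - <<'E'
from h import *
P,T=grasp_tcp([.5395,.303],29.6*d2,38*d2,.043,.032,.10); print(P)
o=ctrl.get_obs(); p0=o["eef_pos"]; R0=Rq(o["eef_rot"]).as_matrix(); az0=np.arctan2(p0[1],p0[0])
seq=[]
az1=np.arctan2(P[1],P[0]); r1=np.hypot(P[0],P[1]); print(r1,az1/d2)
n=12
for i in range(1,n+1):
    s=i/n
    az=np.interp(s,[0,1],[az0,az1]); r=np.interp(s,[0,.6,1],[.424,.43,r1]); z=np.interp(s,[0,.6,1],[p0[2],.235,P[2]])
    yaw=np.interp(s,[0,1],[-63.3,29.6])*d2; le=np.interp(s,[0,.5,1],[0,8,38])*d2
    seq.append(([r*np.cos(az),r*np.sin(az),z],Rtool(yaw,le)))
plan(seq)
E
```

```text
[0.45859065 0.25703709 0.09606527]
0.5257123233643985 29.270348272946023
1.0 0.01 2.27 -2.08 -0.135 -0.019 0.0 | 3.08 7.8 -> [ 0.408 -0.12   0.236]
1.0 -0.04 2.37 -1.97 -0.135 -0.023 0.005 | 3.08 7.9 -> [ 0.416 -0.09   0.236]
1.0 -0.07 2.49 -1.82 -0.135 -0.023 0.008 | 3.09 7.9 -> [ 0.422 -0.06   0.235]
1.0 -0.11 2.61 -1.66 -0.135 -0.023 0.011 | 3.09 7.9 -> [ 0.426 -0.029  0.235]
1.0 -0.13 2.71 -1.49 -0.134 -0.023 0.014 | 3.1 7.9 -> [0.428 0.002 0.235]
1.0 -0.14 2.81 -1.32 -0.134 -0.023 0.017 | 3.11 7.9 -> [0.428 0.033 0.235]
1.0 -0.15 2.89 -1.14 -0.133 -0.087 0.025 | 3.11 9.2 -> [0.425 0.064 0.235]
1.0 2.36 3.53 -0.09 -0.13 -0.087 0.036 | 4.25 9.2 -> [0.435 0.098 0.212]
1.0 3.06 3.73 0.05 -0.127 -0.087 0.047 | 4.82 9.2 -> [0.446 0.135 0.183]
1.0 3.13 3.8 -0.03 -0.122 -0.087 0.058 | 4.92 9.2 -> [0.454 0.174 0.154]
1.0 3.22 3.86 -0.11 -0.116 -0.087 0.069 | 5.02 9.2 -> [0.458 0.215 0.125]
1.0 3.32 3.9 -0.2 -0.11 -0.087 0.078 | 5.13 9.2 -> [0.459 0.257 0.096]
```

```bash
python3 -m creep '1 0 2.3 -2.1 -0.135 -0.02 0; 1 0 2.4 -2 -0.135 -0.023 0.005; 1 -0.1 2.5 -1.8 -0.135 -0.023 0.008; 1 -0.1 2.6 -1.7 -0.135 -0.023 0.011; 1 -0.1 2.7 -1.5 -0.135 -0.023 0.014; 1 -0.1 2.8 -1.3 -0.134 -0.023 0.017; 1 -0.1 2.9 -1.1 -0.133 -0.087 0.025; 1 2.4 3.5 -0.1 -0.13 -0.087 0.036; 1 3 3.7 0 -0.127 -0.087 0.047; 1 3.1 3.8 0 -0.122 -0.087 0.058'
python3 -m creep '1 3.2 3.9 -0.1 -0.116 -0.087 0.069; 1 3.3 3.9 -0.2 -0.11 -0.087 0.078; 1 0 0 0 0 0 0'
python3 - <<'E'
from h import *
import pickle
o=ctrl.get_obs(); print(o["time_s"],o["eef_pos"],o["q"].round(2)); p,d=ctrl.camera("wrist"); cv2.imwrite("pics/c_wrist.png",p)
pickle.dump((o,p,d),open("w1.pkl","wb"))
P,T=grasp_tcp([.5395,.303],29.6*d2,38*d2,.043,.032,.10)
plan([(P,T)])
E
```

```text
time_s: 3.62
eef_pos: [0.4514, 0.1869, 0.1575]
eef_rot: [0.855, -0.08, 0.498, 0.124]
wrist_force: [0.2, 1.3, -0.3]
opening: 1.0
time_s: 4.0
eef_pos: [0.4502, 0.2548, 0.1128]
eef_rot: [0.864, -0.114, 0.435, 0.226]
wrist_force: [0.4, 0.6, 0.1]
opening: 1.002
4.0 [0.45015167 0.25476934 0.11283708] [ 0.15 -0.12  2.34  0.61  0.38 -2.44]
1.0 1.9 -0.14 -0.42 -0.005 -0.025 0.005 | 1.95 1.5 -> [0.459 0.257 0.096]
```

View pics/c_wrist.png

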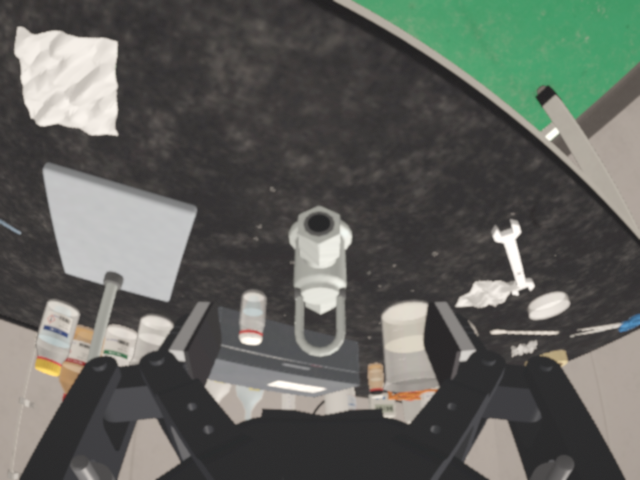

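The wrist view shows the valve upright with its near hex end at (322,235), well centred between the fingers, and the bail at (320,325). J5 is small, so I'll fit rough kinematics to pick the lean, and measure the valve from the wrist picture.

```bash
cat > kin.py <<'E'
import numpy as np
from scipy.spatial.transform import Rotation as Rn
from scipy.optimize import least_squares
def fk(q,p):
    h,L2,L3,L6,off,a=p
    Rz=lambda t:Rn.from_euler('z',t).as_matrix(); Ry=lambda t:Rn.from_euler('y',t).as_matrix()
    R=Rz(q[0]); x=np.array([0,0,h]); x=x+R@[0,off,0]
    R=R@Ry(q[1]); x=x+R@[0,0,L2]
    R=R@Ry(q[2]); x=x+R@[a,0,L3]
    R=R@Rz(q[3])@Ry(q[4]); x=x+R@[0,0,L6]
    R=R@Rz(q[5])
    return x,R  # tool x = R z
E
python3 - <<'E'
from kin import *
D=[([-1.38831,.18156,1.608,0,1.35376,-.2063],[.21787,-.53154,.23038]),([-.64,-.18,1.96,0,1.36,-1.11],[.3967,-.14864,.23573]),([.15,-.12,2.34,.61,.38,-2.44],[.45015,.25477,.11284])]
f=lambda p:np.concatenate([fk(q,p)[0]-x for q,x in D])
s=least_squares(f,[.16,.43,.49,.26,.118,0]); print(s.x.round(3),s.fun.round(4))
for q,x in D: print(fk(q,s.x)[1].round(2).tolist())
from h import Rq
print(Rq([.864,-.114,.435,.226]).as_matrix().round(2))
E
```

```text
[0.305 0.44  0.513 0.317 0.118 0.081] [-0.0002 -0.      0.0004 -0.     -0.     -0.0002 -0.0001  0.0002 -0.0002]
[[-0.38, 0.93, -0.0], [0.93, 0.38, 0.0], [0.0, 0.0, -1.0]]
[[-0.89, -0.45, 0.0], [-0.45, 0.89, -0.0], [-0.0, -0.0, -1.0]]
[[0.49, -0.7, 0.52], [-0.87, -0.39, 0.29], [-0.0, -0.6, -0.8]]
[[ 0.52 -0.49  0.7 ]
 [ 0.29  0.87  0.39]
 [-0.8  -0.    0.6 ]]
```

```bash
cat >> kin.py <<'E'
PK=[0.305,0.44,0.513,0.317,0.118,0.081]
LO=[-2.99,-.89,.3,-1.14,0,-3.12];HI=[2.99,2.07,2.58,4.28,2.63,3.12]
def ik(P,T,q0):
    def f(q):
        x,R=fk(q,PK); R=np.c_[R[:,2],-R[:,0],-R[:,1]]
        return np.r_[(x-P)*5,Rn.from_matrix(R.T@T).as_rotvec()]
    s=least_squares(f,np.clip(q0,np.array(LO)+1e-3,np.array(HI)-1e-3),bounds=(LO,HI)); return s.x,np.abs(s.fun).max()
E
python3 - <<'E'
from kin import *
from h import *
q0=ctrl.get_obs()["q"]
H=np.array([.5926,.136]);hy=2.2*d2
for lean in [30,33,36,40,44]:
    print(lean)
    for b in [.1,0]:
        q,e=ik(*grasp_tcp([.5395,.303],29.6*d2,lean*d2,.042,.032,b),q0); print("  valve",b,q.round(2),e.round(4))
    f=np.array([np.cos(hy),np.sin(hy)])
    for dx,dz in [(-.08,.025),(-.03,.025),(0,.025),(0,0),(0,-.05),(0,-.1)]:
        c=H+f*dx; q,e=ik(*grasp_tcp(c,hy,lean*d2,.042,.27+dz-.066,0),q0); print("  hook",dx,dz,q.round(2),e.round(4))
E
```

```text
30
  valve 0.1 [ 0.19 -0.02  2.22  0.36  0.47 -2.18] 0.0
  valve 0 [ 0.23  0.3   2.11  0.57  0.27 -2.37] 0.0
  hook -0.08 0.025 [ 0.02 -0.32  2.2   0.01  0.73 -1.59] 0.0
  hook -0.03 0.025 [ 0.03 -0.18  2.1   0.01  0.7  -1.59] 0.0
  hook 0 0.025 [ 0.03 -0.11  2.04  0.01  0.69 -1.59] 0.0
  hook 0 0 [ 0.03 -0.07  2.06  0.01  0.63 -1.59] 0.0
  hook 0 -0.05 [ 0.03  0.01  2.1   0.01  0.51 -1.59] 0.0
  hook 0 -0.1 [ 0.03  0.12  2.12  0.02  0.38 -1.6 ] 0.0
33
  valve 0.1 [ 0.17 -0.04  2.27  0.48  0.4  -2.31] 0.0
  valve 0 [ 0.22  0.29  2.15  0.83  0.22 -2.64] 0.0
  hook -0.08 0.025 [ 0.02 -0.35  2.24  0.01  0.67 -1.59] 0.0
  hook -0.03 0.025 [ 0.03 -0.21  2.14  0.01  0.64 -1.59] 0.0
  hook 0 0.025 [ 0.03 -0.13  2.07  0.01  0.62 -1.59] 0.0
  hook 0 0 [ 0.03 -0.09  2.1   0.01  0.56 -1.59] 0.0
  hook 0 -0.05 [ 0.03 -0.    2.13  0.02  0.44 -1.6 ] 0.0
  hook 0 -0.1 [ 0.03  0.11  2.15  0.02  0.31 -1.6 ] 0.0
36
  valve 0.1 [ 0.16 -0.05  2.31  0.65  0.35 -2.49] 0.0
  valve 0 [ 0.21  0.3   2.17  1.23  0.19 -3.04] 0.0
  hook -0.08 0.025 [ 0.02 -0.37  2.28  0.02  0.61 -1.6 ] 0.0
  hook -0.03 0.025 [ 0
[... 477 characters left out ...]
2  0.47 -1.6 ] 0.0
  hook 0 0.025 [ 0.03 -0.17  2.16  0.02  0.46 -1.6 ] 0.0
  hook 0 0 [ 0.03 -0.13  2.18  0.02  0.39 -1.6 ] 0.0
  hook 0 -0.05 [ 0.03 -0.02  2.21  0.03  0.26 -1.61] 0.0
  hook 0 -0.1 [ 0.03  0.1   2.23  0.07  0.12 -1.65] 0.0
44
  valve 0.1 [ 0.12 -0.06  2.41  1.26  0.28 -3.12] 0.0242
  valve 0 [ 0.22  0.28  2.18  1.33  0.18 -3.12] 0.114
  hook -0.08 0.025 [ 0.02 -0.43  2.37  0.03  0.43 -1.61] 0.0
  hook -0.03 0.025 [ 0.02 -0.27  2.27  0.03  0.38 -1.61] 0.0
  hook 0 0.025 [ 0.02 -0.19  2.2   0.03  0.36 -1.61] 0.0
  hook 0 0 [ 0.02 -0.14  2.22  0.03  0.29 -1.61] 0.0
  hook 0 -0.05 [ 0.02 -0.03  2.25  0.07  0.15 -1.65] 0.0
  hook 0 -0.1 [ 0.02  0.11  2.26  1.13  0.01 -2.72] 0.0
```

```bash
cat >> h.py <<'E'
def wproj(o,X):
    c=ctrl.calibration("wrist");K=c["mtx"];M=c["tool_from_camera"]
    R=Rq(o["eef_rot"]).as_matrix()
    T=(np.atleast_2d(X)-o["eef_pos"])@R; Cc=(T-M[:3,3])@M[:3,:3]
    rr=np.hypot(Cc[:,0],Cc[:,1]); th=np.arctan2(rr,Cc[:,2])
    return Cc[:,:2]/rr[:,None]*(th*K[0,0])[:,None]+K[:2,2]
def valve_pts(c,yaw,z0=.032):
    f=np.array([np.cos(yaw),np.sin(yaw),0]);l=np.array([-f[1],f[0],0]);u=np.array([0,0,1.]);c=np.array([c[0],c[1],z0])
    t=np.linspace(0,2*np.pi,40)
    W=[c-.056*f+.0*l]
    b=[c+u*(.066-.012)+ (np.cos(a)*l+np.sin(a)*u)*r for r in (.012,.018) for a in np.linspace(0,np.pi,15)]
    hx=[c-s*.056*f+.014/np.cos(np.pi/6)*(np.cos(a)*l+np.sin(a)*u) for s in (1,.5) for a in np.pi/6+np.arange(6)*np.pi/3]
    hx=[p for p in hx]
    return np.array(W+b+hx)
E
python3 - <<'E'
from h import *
import pickle
o,p,d=pickle.load(open("w1.pkl","rb"))
im=cv2.resize(p[180:380,240:400],None,fx=4,fy=4,interpolation=2)[:, :]
for c,col in [((.5395,.303),(0,0,255)),((.5395,.306),(255,0,0))]:
    for q in wproj(o,valve_pts(c,29.6*d2)): 
        x=((q-[240,180])*4+2).astype(int); cv2.circle(im,(int(x[0]),int(x[1])),2,col,-1)
cv2.imwrite("pics/c2.png",cv2.resize(im,(480,600)))
E
```

```text
(no output)
```

View pics/c2.png

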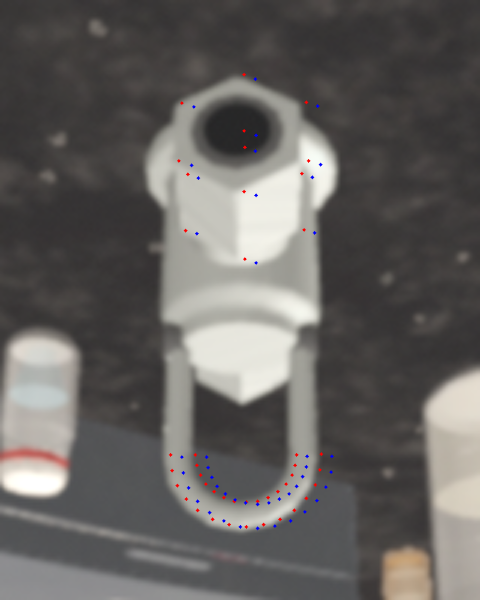

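Run:
```python
from h import *
seq=[grasp_tcp([.5397,.3016],29.6*d2,32*d2,.042,.032,b) for b in (.09,.06,.03,.01,0)]
plan(seq)
```

```text
1.0 2.95 -0.27 0.39 -0.005 0.08 0.004 | 2.99 4.6 -> [0.47  0.262 0.092]
1.0 3.0 0.0 0.0 0.0 0.0 0.0 | 3.0 0.0 -> [0.484 0.27  0.067]
1.0 3.0 0.0 0.0 0.0 0.0 0.0 | 3.0 0.0 -> [0.498 0.278 0.042]
1.0 2.0 -0.0 -0.0 0.0 0.0 0.0 | 2.0 0.0 -> [0.507 0.283 0.025]
1.0 1.0 0.0 0.0 0.0 0.0 0.0 | 1.0 0.0 -> [0.512 0.286 0.016]
```

```bash
python3 -m creep '1 2.9 -0.3 0.4 0 0.08 0; 1 2 0 0 0 0 0; 1 2 0 0 0 0 0; 1 2 0 0 0 0 0'
python3 - <<'E'
from h import *
o=ctrl.get_obs();print(o["q"].round(2))
plan([grasp_tcp([.5397,.3016],29.6*d2,32*d2,.042,.032,b) for b in (.02,0)])
E
```

```text
time_s: 4.55
eef_pos: [0.5072, 0.2756, 0.0493]
eef_rot: [0.85, -0.122, 0.465, 0.215]
wrist_force: [-0.2, 0.4, -0.0]
opening: 1.001
[ 0.21  0.2   2.16  0.58  0.28 -2.38]
1.0 1.27 0.66 -1.01 -0.011 0.009 0.014 | 1.75 1.2 -> [0.503 0.281 0.033]
1.0 2.0 0.0 0.0 0.0 0.0 0.0 | 2.0 0.0 -> [0.512 0.286 0.016]
```

```bash
python3 -m creep '1 0 0.6 -1 -0.011 0.009 0.014; 1 0.6 0.1 -0.1 0 0 0; 1 0.6 0 0 0 0 0'
python3 - <<'E'
from h import *
plan([grasp_tcp([.5397,.3016],29.6*d2,32*d2,.042,.032,b) for b in (.01,0)])
E
```

```text
time_s: 4.92
eef_pos: [0.5062, 0.2796, 0.0363]
eef_rot: [0.847, -0.123, 0.467, 0.221]
wrist_force: [0.2, 0.0, 0.1]
opening: 0.999
1.0 1.12 0.26 -0.4 -0.004 0.004 0.005 | 1.22 0.4 -> [0.507 0.283 0.025]
1.0 1.0 0.0 0.0 0.0 0.0 0.0 | 1.0 0.0 -> [0.512 0.286 0.016]
```

```bash
python3 -m creep '1 0.8 0.3 -0.4 -0.004 0.004 0.005; 1 0.8 0 0 0 0 0; 1 0.3 0 0 0 0 0; 1 0 0 0 0 0 0'
python3 - <<'E'
from h import *
import pickle
plan([grasp_tcp([.5397,.3016],29.6*d2,32*d2,.042,.032,b) for b in (0,)])
o=ctrl.get_obs(); p,d=ctrl.camera("wrist"); cv2.imwrite("pics/d_wrist.png",p); pickle.dump((o,p,d),open("w2.pkl","wb"))
im=cv2.resize(p,None,fx=1.2,fy=1.2)
for q in wproj(o,valve_pts((.5397,.3016),29.6*d2)): cv2.circle(im,tuple(int(v*1.2) for v in q),1,(0,0,255),-1)
cv2.imwrite("pics/d2.png",im)
E
```

```text
time_s: 5.42
eef_pos: [0.514, 0.2857, 0.0192]
eef_rot: [0.847, -0.123, 0.467, 0.222]
wrist_force: [0.2, -0.4, 0.5]
opening: 0.996
1.0 0.16 0.11 -0.32 -0.001 0.004 0.002 | 0.38 0.3 -> [0.512 0.286 0.016]
```

View pics/d2.png

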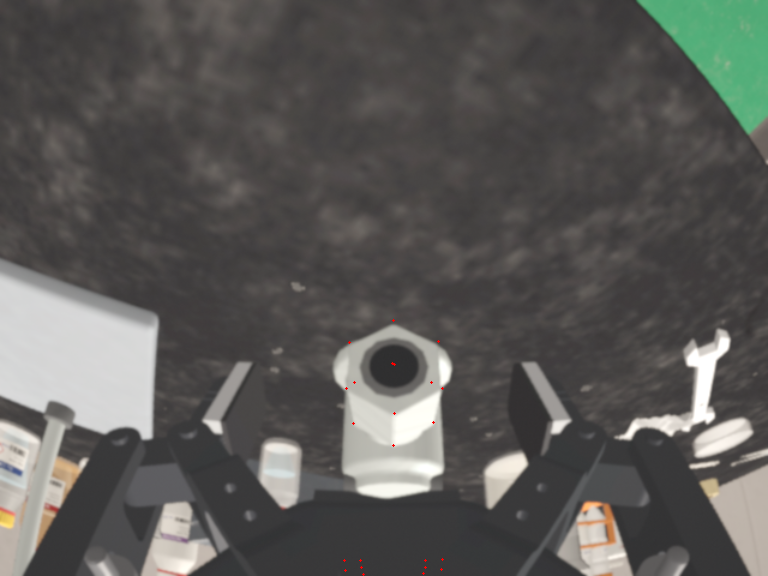

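```bash
python3 -m creep '1 0.2 0.1 -0.3 0 0.004 0; 0 0 0 0 0 0 0; 0 0 0 0 0 0 0; 0 0 0 0 0 0 0; 0 0 0 0 0 0 0; 0 0 0 0 0 0 0; 0 0 0 0 0 0 0'
```

```text
time_s: 6.35
eef_pos: [0.5122, 0.286, 0.0165]
eef_rot: [0.846, -0.124, 0.468, 0.222]
wrist_force: [-0.4, -0.2, 0.4]
opening: 0.311
```

```bash
python3 -m creep '0 0 0 0 0 0 0; 0 -0.4 0 0.3 0 0 0; 0 -0.8 0 0.5 0 0 0; 0 -1.2 0 0.8 0 0 0; 0 -1.2 0 0.8 0 0 0; 0 -1.2 0 0.8 0 0 0; 0 -0.4 0 0.3 0 0 0; 0 0 0 0 0 0 0'
python3 - <<'E'
from h import *
import pickle
o=ctrl.get_obs(); print(o["wrist_force"],o["torque"],o["q"].round(2)); p,d=ctrl.camera("wrist"); cv2.imwrite("pics/e_wrist.png",p); pickle.dump((o,p,d),open("w3.pkl","wb"))
E
```

```text
time_s: 7.35
eef_pos: [0.509, 0.2857, 0.0769]
eef_rot: [0.843, -0.124, 0.474, 0.222]
wrist_force: [-0.3, -0.3, -3.4]
opening: 0.321
[-0.34418329 -0.30625736 -3.41368096] [-0.34339527  0.57159508  0.00840659] [ 0.22  0.15  2.13  0.43  0.37 -2.22]
```

View pics/e_wrist.png

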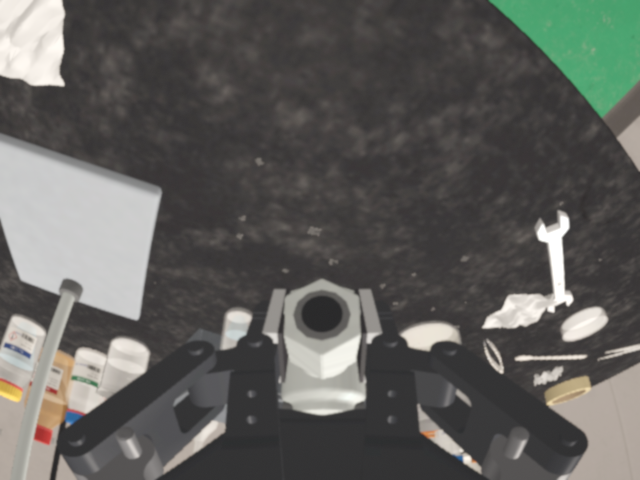

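```bash
cat >> h.py <<'E'
_Rg=Rq([.846,-.124,.468,.222]).as_matrix(); _pg=np.array([.5122,.286,.0165])
def Rb(yaw): return Rn.from_euler('z',yaw).as_matrix()
_Rrel=Rb(29.6*d2).T@_Rg          # body->tool rotation
_prel=Rb(29.6*d2).T@(_pg-np.array([.5397,.3016,.032]))
def tool_for(c,yaw): return np.array(c)+Rb(yaw)@_prel, Rb(yaw)@_Rrel
def body_now(o):
    R=Rq(o["eef_rot"]).as_matrix()@_Rrel.T
    return o["eef_pos"]-R@_prel, R
def rpt(o):
    c,R=body_now(o); e=Rn.from_matrix(R).as_euler('ZYX',degrees=True)
    b=c+R@[0,0,.066]; print("t",round(o["time_s"],2),"body",c.round(4),"ypr",e.round(2),"bail",b.round(4),"F",o["wrist_force"].round(2),"tq",o["torque"].round(2)); return c,R,b
HK=np.array([.5926,.1354,.270]); HY=2.2*d2
E
python3 - <<'E'
from h import *
o=ctrl.get_obs(); c,R,b=rpt(o)
f=np.array([np.cos(HY),np.sin(HY),0])
tgt=HK-.07*f+[0,0,.0245-.066]; print(tgt)
n=14; seq=[]
for i in range(1,n+1):
    s=i/n
    x=np.interp(s,[0,.35,1],[c[0],.505,tgt[0]]);y=np.interp(s,[0,.1,1],[c[1],c[1]-.005,tgt[1]]);z=np.interp(s,[0,.6,1],[c[2],tgt[2]+.0,tgt[2]])
    seq.append(tool_for([x,y,z],np.interp(s,[0,1],[29.6*d2,HY])))
plan(seq,0)
from kin import *
q=o["q"]
for P,T in seq: q,e=ik(P,T,q); print(q.round(2),e.round(4))
E
```

```text
t 7.4 body [0.5365 0.3014 0.0916] ypr [29.66  0.74  0.2 ] bail [0.5374 0.3016 0.1576] F [-0.02 -0.18 -2.74] tq [-0.32  0.61  0.1 ]
[0.5226516  0.13271285 0.2285    ]
0 -1.73 0.11 0.22 0.028 -0.013 -0.021 | 1.74 2.2 -> [0.502 0.283 0.092]
0 -1.91 -0.42 0.02 0.029 0.0 -0.018 | 1.95 2.0 -> [0.495 0.275 0.109]
0 -1.98 -0.79 -0.1 0.029 0.0 -0.018 | 2.14 2.0 -> [0.488 0.263 0.125]
0 -1.97 -0.83 -0.07 0.029 0.0 -0.018 | 2.14 2.0 -> [0.481 0.251 0.141]
0 -1.91 -0.9 0.02 0.029 0.0 -0.018 | 2.11 2.0 -> [0.475 0.239 0.158]
0 -1.51 -1.18 0.65 0.029 0.0 -0.018 | 2.03 2.0 -> [0.477 0.227 0.174]
0 -1.49 -1.19 0.69 0.029 0.0 -0.018 | 2.03 2.0 -> [0.479 0.215 0.19 ]
0 -1.47 -1.2 0.72 0.029 0.0 -0.018 | 2.03 2.0 -> [0.48  0.203 0.206]
0 -0.61 -1.2 0.24 0.029 0.0 -0.018 | 1.37 2.0 -> [0.482 0.191 0.213]
0 -0.04 -1.2 -0.07 0.029 0.0 -0.018 | 1.21 2.0 -> [0.484 0.179 0.213]
0 -0.01 -1.2 -0.03 0.029 0.0 -0.018 | 1.21 2.0 -> [0.486 0.167 0.213]
0 0.01 -1.21 0.01 0.029 0.0 -0.018 | 1.21 2.0 -> [0.487 0.155 0.213]
0 0.03 -1.2 0.05 0.029 0.0 -0.018 | 1.21 2.0 -> [0.489 0.143 0.213]
0 0.06 -1.2 0.09 0.029 0.0 -0.018 | 1.21 2.0 -> [0.491 0.132 0.213]
[ 0.24  0.09  2.15  0.35  0.38 -2.11] 0.0
[ 0.23  0.03  2.17  0.28  0.41 -2.01] 0.0
[ 0.22 -0.03  2.19  0.23  0.44 -1.94] 0.0
[ 0.21 -0.09  2.21  0.19  0.49 -1.88] 0.0
[ 0.19 -0.15  2.22  0.15  0.53 -1.83] 0.0
[ 0.18 -0.2   2.21  0.13  0.57 -1.79] 0.0
[ 0.16 -0.23  2.2   0.11  0.62 -1.76] 0.0
[ 0.14 -0.27  2.19  0.09  0.66 -1.73] 0.0
[ 0.12 -0.29  2.19  0.07  0.68 -1.7 ] 0.0
[ 0.1  -0.29  2.2   0.06  0.68 -1.68] 0.0
[ 0.08 -0.3   2.2   0.05  0.68 -1.66] 0.0
[ 0.06 -0.3   2.2   0.03  0.68 -1.63] 0.0
[ 0.04 -0.31  2.21  0.02  0.68 -1.61] 0.0
[ 0.02 -0.31  2.21  0.01  0.68 -1.59] 0.0
```

```bash
python3 -m creep '0 -1.7 0.1 0.2 0.028 -0.013 -0.02; 0 -1.9 -0.4 0 0.029 0 -0.018; 0 -2 -0.8 -0.1 0.029 0 -0.018; 0 -2 -0.8 -0.1 0.029 0 -0.018; 0 -1.9 -0.9 0 0.029 0 -0.018; 0 -1.5 -1.2 0.6 0.029 0 -0.018; 0 -1.5 -1.2 0.7 0.029 0 -0.018; 0 -1.4 -1.2 0.7 0.029 0 -0.018; 0 -0.6 -1.2 0.2 0.029 0 -0.018; 0 0 -1 0 0.029 0 -0.018'
python3 - <<'E'
from h import *
o=ctrl.get_obs(); c,R,b=rpt(o)
f=np.array([np.cos(HY),np.sin(HY),0])
tgt=HK-.07*f+[0,0,.0245-.066]
y0=np.arctan2(R[1,0],R[0,0])
plan([tool_for(c+(tgt-c)*s,y0+(HY-y0)*s) for s in (.2,.4,.6,.8,1)],0)
E
```

```text
time_s: 8.65
eef_pos: [0.4752, 0.1763, 0.2037]
eef_rot: [0.867, -0.04, 0.492, 0.071]
wrist_force: [0.3, 0.2, -2.6]
opening: 0.314
t 8.65 body [0.5067 0.1814 0.2186] ypr [9.45 1.2  0.19] bail [0.5081 0.1815 0.2846] F [ 0.25  0.21 -2.58] tq [-0.14  0.62  0.02]
0 -0.02 -0.94 0.23 0.02 -0.021 -0.016 | 0.97 1.9 -> [0.479 0.167 0.205]
0 -0.07 -0.93 0.26 0.021 0.0 -0.013 | 0.97 1.4 -> [0.482 0.158 0.207]
0 -0.06 -0.92 0.28 0.021 0.0 -0.013 | 0.97 1.4 -> [0.485 0.149 0.209]
0 -0.04 -0.92 0.3 0.021 0.0 -0.013 | 0.97 1.4 -> [0.488 0.14  0.211]
0 -0.03 -0.91 0.32 0.021 0.0 -0.013 | 0.97 1.4 -> [0.491 0.132 0.213]
```

```bash
python3 -m creep '0 0 -0.9 0.2 0.02 -0.02 -0.016; 0 -0.1 -0.9 0.3 0.021 0 -0.013; 0 -0.1 -0.9 0.3 0.021 0 -0.013; 0 0 -0.9 0.3 0.021 0 -0.013; 0 0 -0.9 0.3 0.02 0 -0.013; 0 0 0 0 0 0 0'
python3 - <<'E'
from h import *
import pickle
o=ctrl.get_obs(); c,R,b=rpt(o)
f=np.array([np.cos(HY),np.sin(HY),0])
tgt=HK-.07*f+[0,0,.0245-.066]
plan([tool_for(tgt,HY)],0)
S={"o":o}
for n in ["wrist","side","top"]:
    S[n]=ctrl.camera(n); 
pickle.dump(S,open("s1.pkl","wb"))
cv2.imwrite("pics/f_w.png",S["wrist"][0]); 
cv2.imwrite("pics/f_s.png",cv2.resize(S["side"][0][130:250,260:380],None,fx=5,fy=5,interpolation=2))
cv2.imwrite("pics/f_t.png",cv2.resize(S["top"][0][150:300,310:430],None,fx=4,fy=4,interpolation=2))
E
```

```text
time_s: 9.4
eef_pos: [0.4909, 0.1292, 0.2109]
eef_rot: [0.874, -0.008, 0.486, 0.013]
wrist_force: [1.0, -0.4, -2.8]
opening: 0.315
t 9.4 body [0.5226 0.1302 0.2263] ypr [ 1.83  0.2  -0.  ] bail [0.5228 0.1302 0.2923] F [ 1.02 -0.37 -2.8 ] tq [-0.01  0.65 -0.05]
0 -0.17 0.23 0.13 -0.005 -0.003 0.003 | 0.31 0.4 -> [0.491 0.132 0.213]
```

View pics/f_w.png

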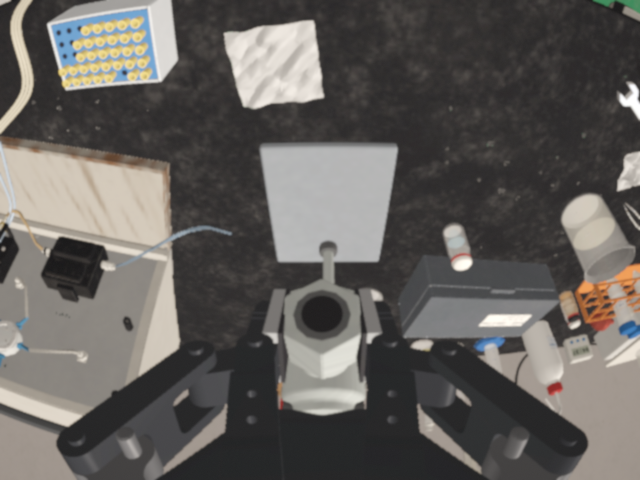

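View pics/f_s.png

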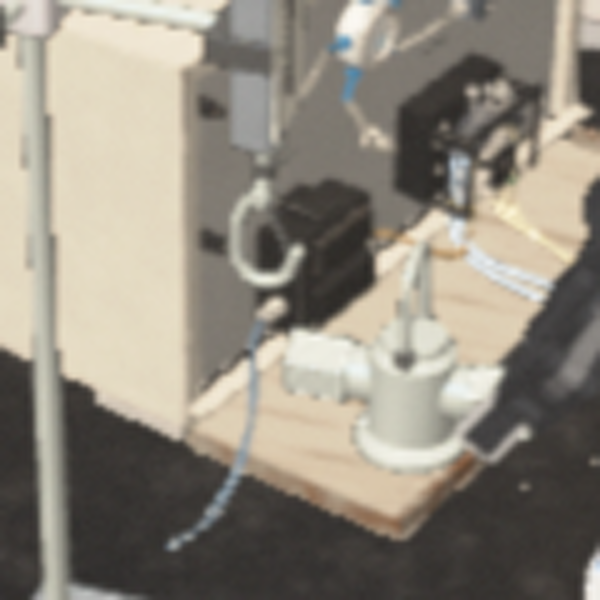

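View pics/f_t.png

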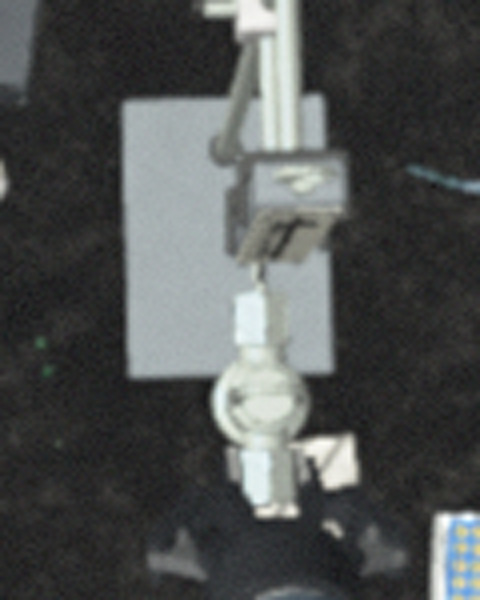

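```bash
cat >> h.py <<'E'
def hook_pts(H=None,yaw=None):
    H=HK if H is None else H; yaw=HY if yaw is None else yaw
    f=np.array([np.cos(yaw),np.sin(yaw),0]);u=np.array([0,0,1.])
    C=H+u*.010
    P=[C+.013*(np.cos(a)*f+np.sin(a)*u) for a in np.linspace(-np.pi*.95,np.pi*.4,24)]
    P+=[H-.015*f+.018*u,H+.041*u,H,H-.006*u,H+.065*u]
    return np.array(P)
def overlay(n,img,sets,x0,y0,w,h,k,name):
    im=cv2.resize(img[y0:y0+h,x0:x0+w],None,fx=k,fy=k,interpolation=2)
    for X,col in sets:
        for q in proj(n,X): cv2.circle(im,(int((q[0]-x0+.5)*k),int((q[1]-y0+.5)*k)),2,col,-1)
    cv2.imwrite(name,im)
def vpts(c,R):
    P=[np.r_[0,0,.054]+r*np.r_[0,np.cos(a),np.sin(a)] for r in (.012,.018) for a in np.linspace(0,np.pi,13)]
    P+=[np.r_[s*.056,.014/np.cos(np.pi/6)*np.cos(a),.014/np.cos(np.pi/6)*np.sin(a)] for s in (1,-1) for a in np.pi/6+np.arange(6)*np.pi/3]
    return np.array(P)@R.T+c
E
python3 - <<'E'
from h import *
import pickle
S=pickle.load(open("s1.pkl","rb")); c,R=body_now(S["o"])
sets=[(hook_pts(),(0,0,255)),(vpts(c,R),(255,0,0))]
overlay("side",S["side"][0],sets,290,140,80,110,7,"pics/g_s.png")
overlay("top",S["top"][0],sets,340,190,70,110,6,"pics/g_t.png")
E
```

```text
(no output)
```

View pics/g_s.png

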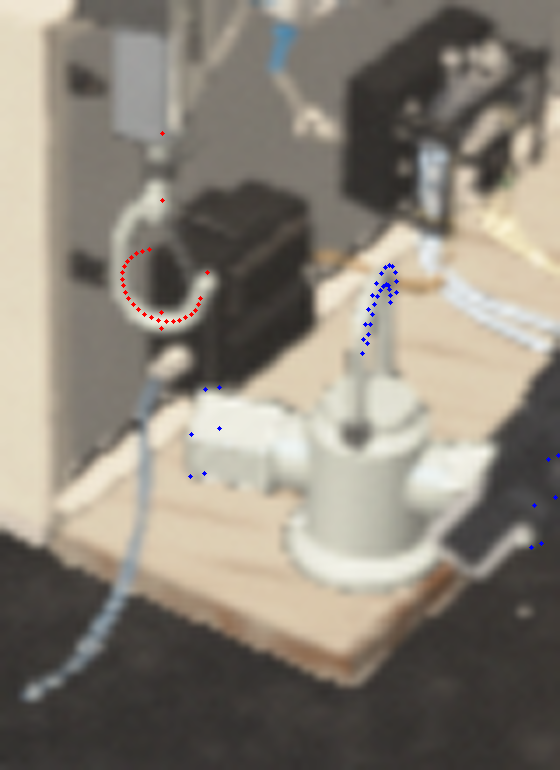

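View pics/g_t.png

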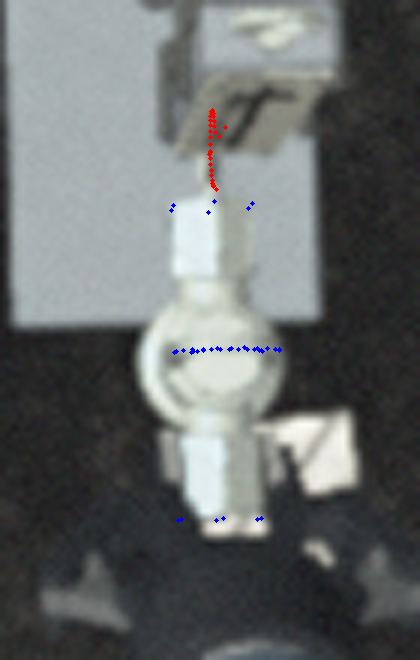

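```bash
sed -i 's/^HK=.*;/HK=np.array([.5926,.1377,.270]);/' h.py
python3 - <<'E'
from h import *
o=ctrl.get_obs(); rpt(o)
f=np.array([np.cos(HY),np.sin(HY),0])
plan([tool_for(HK+s*f+[0,0,.0245-.066],HY) for s in (-.065,-.055,-.045,-.035,-.025)],0)
E
```

```text
t 9.55 body [0.5221 0.1308 0.2258] ypr [1.9  0.24 0.01] bail [0.5224 0.1308 0.2918] F [-0.77 -0.46 -2.88] tq [-0.03  0.66 -0.03]
0 0.09 0.4 0.63 -0.004 -0.004 0.003 | 0.75 0.4 -> [0.496 0.134 0.213]
0 0.53 0.0 0.85 0.0 0.0 0.0 | 1.0 0.0 -> [0.506 0.134 0.213]
0 0.53 0.0 0.85 0.0 0.0 0.0 | 1.0 0.0 -> [0.516 0.135 0.213]
0 0.53 0.0 0.85 0.0 0.0 0.0 | 1.0 0.0 -> [0.526 0.135 0.213]
0 0.53 0.0 0.85 0.0 0.0 0.0 | 1.0 0.0 -> [0.536 0.136 0.213]
```

```bash
python3 -m creep '0 0.1 0.4 0.6 -0.004 -0.004 0.003; 0 0.5 0 0.9 0 0 0; 0 0.5 0 0.9 0 0 0; 0 0.5 0 0.9 0 0 0'
python3 - <<'E'
from h import *
o=ctrl.get_obs(); rpt(o)
f=np.array([np.cos(HY),np.sin(HY),0])
plan([tool_for(HK+s*f+[0,0,.0245-.066],HY) for s in (-.025,-.02)],0)
E
```

```text
time_s: 10.05
eef_pos: [0.5289, 0.1362, 0.2147]
eef_rot: [0.875, -0.01, 0.484, 0.016]
wrist_force: [-0.2, 0.4, -2.4]
opening: 0.315
t 10.05 body [0.5605 0.1374 0.2302] ypr [ 2.29 -0.04  0.04] bail [0.5605 0.1374 0.2962] F [-0.16  0.41 -2.41] tq [-0.03  0.69  0.04]
0 0.52 -0.09 0.51 0.001 0.001 -0.001 | 0.73 0.1 -> [0.536 0.136 0.213]
0 0.27 0.0 0.42 0.0 0.0 0.0 | 0.5 0.0 -> [0.541 0.136 0.213]
```

```bash
python3 -m creep '0 0.5 -0.1 0.5 0 0 0; 0 0 0 0 0 0 0'
python3 - <<'E'
from h import *
o=ctrl.get_obs(); c,R,b=rpt(o)
p,d=ctrl.camera("side")
overlay("side",p,[(hook_pts(),(0,0,255)),(vpts(c,R),(255,0,0))],295,140,60,80,8,"pics/h_s.png")
cv2.imwrite("pics/h_s0.png",cv2.resize(p[140:220,295:355],None,fx=8,fy=8,interpolation=2))
f=np.array([np.cos(HY),np.sin(HY),0])
plan([tool_for(HK+s*f+[0,0,.0245-.066],HY) for s in (-.02,-.015,-.01,-.005,0)],0)
E
```

```text
time_s: 10.3
eef_pos: [0.5372, 0.1353, 0.2128]
eef_rot: [0.875, -0.01, 0.484, 0.016]
wrist_force: [-0.7, 0.3, -2.6]
opening: 0.32
t 10.3 body [0.5688 0.1366 0.2283] ypr [ 2.28 -0.01  0.04] bail [0.5688 0.1365 0.2943] F [-0.72  0.29 -2.62] tq [-0.08  0.68 -0.02]
0 0.2 0.02 0.35 0.001 0.0 -0.001 | 0.41 0.1 -> [0.541 0.136 0.213]
0 0.27 0.0 0.42 0.0 0.0 0.0 | 0.5 0.0 -> [0.546 0.136 0.213]
0 0.27 0.0 0.42 0.0 0.0 0.0 | 0.5 0.0 -> [0.551 0.136 0.213]
0 0.27 0.0 0.42 0.0 0.0 0.0 | 0.5 0.0 -> [0.556 0.136 0.213]
0 0.27 0.0 0.42 0.0 0.0 0.0 | 0.5 0.0 -> [0.561 0.137 0.213]
```

View pics/h_s.png

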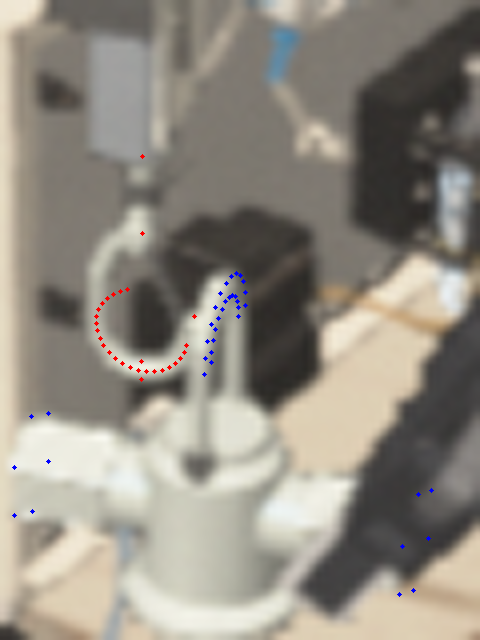

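View pics/h_s0.png

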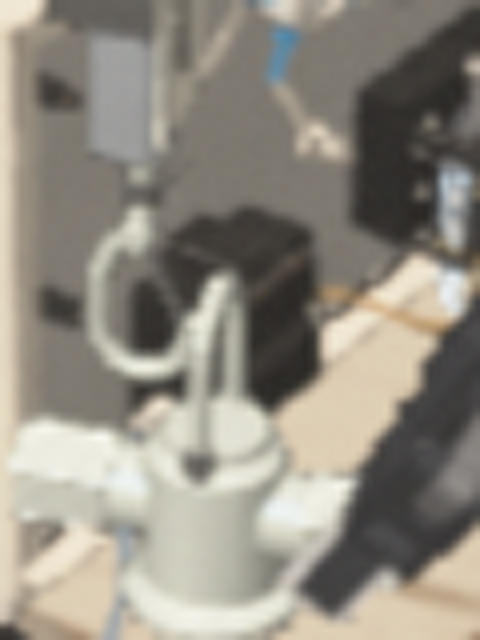

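```bash
python3 -m creep '0 0.2 0 0.4 0 0 0; 0 0.3 0 0.4 0 0 0; 0 0.3 0 0.4 0 0 0'
python3 - <<'E'
from h import *
o=ctrl.get_obs(); c,R,b=rpt(o)
f=np.array([np.cos(HY),np.sin(HY),0])
plan([tool_for(HK+s*f+[0,0,.0245-.066],HY) for s in (-.005,0)],0)
E
```

```text
time_s: 10.72
eef_pos: [0.5515, 0.1359, 0.2122]
eef_rot: [0.875, -0.01, 0.484, 0.016]
wrist_force: [-0.5, -0.3, -3.5]
opening: 0.318
t 10.72 body [0.5831 0.1372 0.2276] ypr [2.28 0.03 0.04] bail [0.5831 0.1371 0.2936] F [-0.54 -0.31 -3.51] tq [-0.07  0.79  0.03]
0 0.17 0.02 0.43 0.001 -0.0 -0.001 | 0.47 0.1 -> [0.556 0.136 0.213]
0 0.27 0.0 0.42 0.0 0.0 0.0 | 0.5 0.0 -> [0.561 0.137 0.213]
```

```bash
python3 -m creep '0 0.2 0 0.4 0 0 0; 0 0.3 0 0.4 0 0 0; 0 0 0 0 0 0 0'
python3 - <<'E'
from h import *
o=ctrl.get_obs(); c,R,b=rpt(o)
p,d=ctrl.camera("side"); t,_=ctrl.camera("top")
f=np.array([np.cos(HY),np.sin(HY),0])
cv2.imwrite("pics/i_s0.png",cv2.resize(p[140:215,285:355],None,fx=8,fy=8,interpolation=2))
cv2.imwrite("pics/i_t0.png",cv2.resize(t[190:260,340:410],None,fx=8,fy=8,interpolation=2))
plan([tool_for(HK+s*f+[0,0,.0245-.066],HY) for s in (0,)],0)
E
```

```text
time_s: 11.1
eef_pos: [0.5611, 0.1364, 0.2113]
eef_rot: [0.874, -0.01, 0.485, 0.016]
wrist_force: [-1.8, 0.1, -3.2]
opening: 0.314
t 11.1 body [0.5927 0.1376 0.2267] ypr [2.29 0.14 0.04] bail [0.5929 0.1375 0.2927] F [-1.76  0.08 -3.17] tq [-0.03  0.74  0.01]
0 -0.13 0.01 0.08 0.001 -0.002 -0.001 | 0.16 0.2 -> [0.561 0.137 0.213]
```

View pics/i_s0.png

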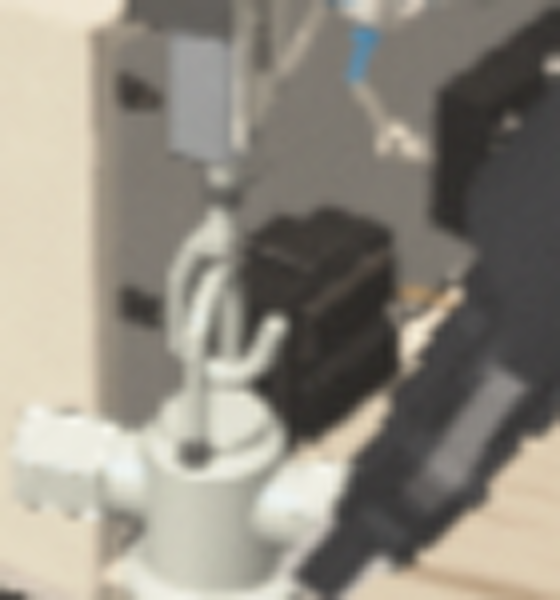

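View pics/i_t0.png

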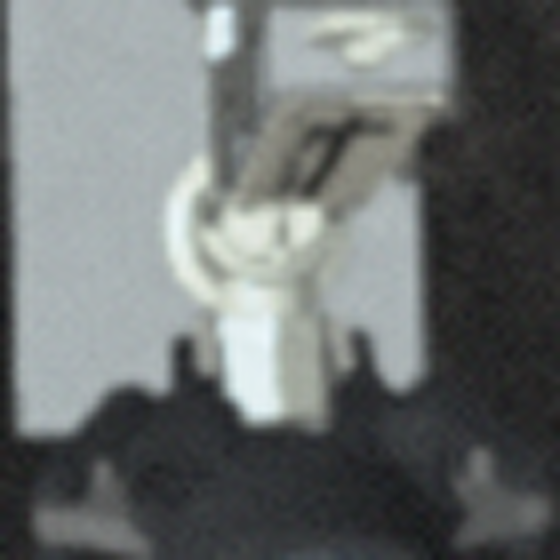

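```bash
python3 -m creep '0 0.2 0 -0.3 0 -0.002 0; 0 0.3 0 -0.3 0 0 0; 0 0.3 0 -0.2 0 0 0; 0 0.3 0 -0.2 0 0 0; 0 0.3 0 -0.2 0 0 0'
python3 - <<'E'
from h import *
o=ctrl.get_obs(); c,R,b=rpt(o); print((b-HK)*1000)
plan([tool_for(HK+[0,0,z-.066],HY) for z in (.0,-.05)],0)
E
```

```text
time_s: 11.82
eef_pos: [0.5585, 0.1363, 0.1929]
eef_rot: [0.875, -0.01, 0.483, 0.016]
wrist_force: [-0.1, -0.6, -2.4]
opening: 0.315
t 11.82 body [0.59   0.1375 0.2085] ypr [ 2.29 -0.13  0.04] bail [0.5899 0.1375 0.2745] F [-0.09 -0.61 -2.4 ] tq [-0.01  0.65 -0.  ]
[-2.6967164  -0.21710618  4.48150292]
0 0.51 0.01 -0.02 0.001 0.002 -0.001 | 0.51 0.2 -> [0.561 0.137 0.189]
0 4.24 0.01 -2.65 0.0 0.0 0.0 | 5.0 0.0 -> [0.561 0.137 0.139]
```

```bash
python3 -m creep '0 0.3 0 0 0 0.002 0; 0 0.3 0 -0.1 0 0 0; 0 0.2 0 -0.1 0 0 0; 0 0 0 0 0 0 0'
python3 - <<'E'
from h import *
o=ctrl.get_obs(); c,R,b=rpt(o); print((b-HK)*1000)
p,d=ctrl.camera("side")
cv2.imwrite("pics/j_s0.png",cv2.resize(p[140:215,285:355],None,fx=8,fy=8,interpolation=2))
rpt(ctrl.get_obs())
E
```

```text
time_s: 12.32
eef_pos: [0.5615, 0.1363, 0.1843]
eef_rot: [0.875, -0.01, 0.484, 0.016]
wrist_force: [-0.9, 0.7, -2.9]
opening: 0.316
t 12.32 body [0.5931 0.1375 0.1998] ypr [ 2.28 -0.    0.04] bail [0.5931 0.1375 0.2658] F [-0.93  0.74 -2.95] tq [ 0.    0.6  -0.08]
[ 0.45864882 -0.20708207 -4.22496495]
t 12.38 body [0.5931 0.1376 0.1999] ypr [ 2.28 -0.01  0.04] bail [0.5931 0.1375 0.2659] F [-1.29  0.11 -2.82] tq [-0.01  0.63 -0.  ]
```

View pics/j_s0.png

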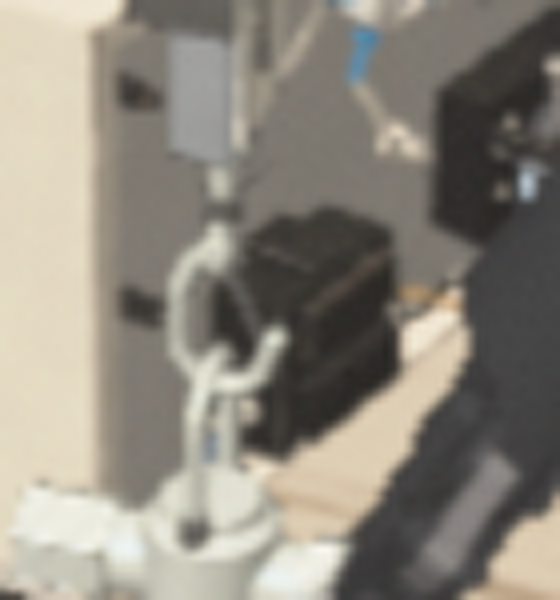

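```bash
python3 -m creep '0 0.3 0 -0.2 0 0 0; 0 0.3 0 -0.2 0 0 0; 0 0.3 0 -0.2 0 0 0; 0 0.3 0 -0.1 0 0 0; 0 0.3 0 -0.2 0 0 0; 0 0.3 0 -0.2 0 0 0; 0 0 0 0 0 0 0'
python3 - <<'E'
from h import *
o=ctrl.get_obs(); c,R,b=rpt(o); print((b-HK)*1000,o["q"].round(2))
plan([tool_for(HK+[0,0,z-.066],HY) for z in (-.045,)],0)
E
```

```text
time_s: 13.25
eef_pos: [0.5626, 0.1364, 0.1629]
eef_rot: [0.875, -0.01, 0.483, 0.016]
wrist_force: [-1.2, -0.0, -0.7]
opening: 0.318
t 13.25 body [0.5941 0.1376 0.1785] ypr [ 2.29 -0.15  0.04] bail [0.594  0.1375 0.2445] F [-1.19 -0.03 -0.69] tq [-0.02  0.41 -0.  ]
[  1.37074889  -0.15282522 -25.47616483] [ 0.03 -0.04  2.1   0.    0.52 -1.58]
0 1.56 0.02 -1.17 0.001 0.003 -0.001 | 1.95 0.2 -> [0.561 0.137 0.144]
```

```bash
python3 -m creep '0 0.2 0 -0.2 0 0.003 0; 0 0.2 0 -0.2 0 0 0; 0 0.2 0 -0.1 0 0 0; 0 0 0 0 0 0 0; 0 0 0 0 0 0 0'
python3 - <<'E'
from h import *
o=ctrl.get_obs(); c,R,b=rpt(o); print((b-HK)*1000)
F=[];T=[]
for i in range(10):
    p,d=ctrl.camera("side"); o=ctrl.get_obs(); F.append(o["wrist_force"]);T.append(o["torque"])
print(np.mean(F,0),np.std(F,0),np.mean(T,0),np.std(T,0)); c,R,b=rpt(o); print((b-HK)*1000)
cv2.imwrite("pics/k_s0.png",cv2.resize(p[140:240,280:370],None,fx=6,fy=6,interpolation=2))
E
```

```text
time_s: 13.88
eef_pos: [0.5623, 0.1363, 0.1557]
eef_rot: [0.875, -0.01, 0.483, 0.016]
wrist_force: [-2.0, 0.6, -0.4]
opening: 0.313
t 13.88 body [0.5939 0.1375 0.1712] ypr [ 2.28 -0.09  0.04] bail [0.5938 0.1375 0.2372] F [-2.04  0.56 -0.41] tq [ 0.02  0.34 -0.  ]
[  1.20494101  -0.21204991 -32.76445263]
[-0.78255285 -0.14255879 -0.63977677] [0.28967299 0.57064925 0.3775755 ] [-0.03171445  0.37646741 -0.00322269] [0.02748898 0.01907008 0.03658939]
t 14.38 body [0.5939 0.1376 0.1712] ypr [ 2.29 -0.1   0.04] bail [0.5938 0.1375 0.2372] F [-0.29  0.58 -0.41] tq [-0.01  0.38 -0.02]
[  1.19151348  -0.18761283 -32.76489579]
```

View pics/k_s0.png

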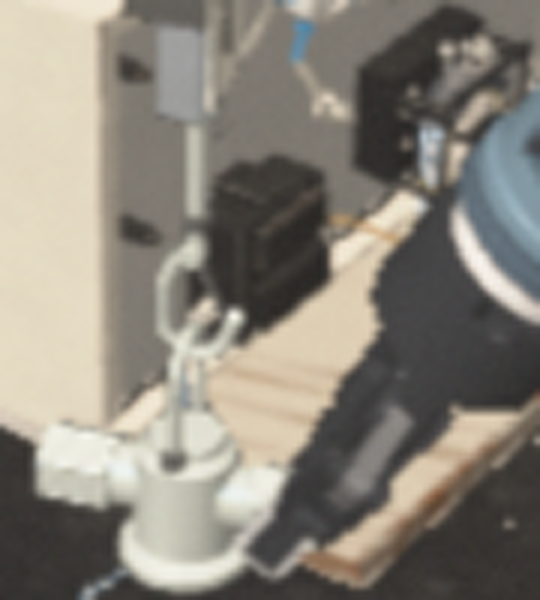

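```bash
python3 -m creep '0 0.15 0 -0.15 0 0.002 0; 0 0.15 0 -0.15 0 0 0; 0 0.15 0 -0.15 0 0 0; 0 0.1 0 -0.15 0 0 0; 0 0 0 0 0 0 0'
cat > avg.py <<'E'
from h import *
import sys
F=[];T=[]
for i in range(int(sys.argv[1])):
    p,d=ctrl.camera("side"); o=ctrl.get_obs(); F.append(o["wrist_force"]);T.append(o["torque"])
print("F",np.mean(F,0).round(2),"T",np.mean(T,0).round(3)); c,R,b=rpt(o); print("bail-hook mm",((b-HK)*1000).round(2))
cv2.imwrite("pics/%s.png"%sys.argv[2],cv2.resize(p[140:240,280:370],None,fx=6,fy=6,interpolation=2))
E
python3 avg.py 16 l1
```

```text
time_s: 15.0
eef_pos: [0.5611, 0.1362, 0.1482]
eef_rot: [0.875, -0.01, 0.483, 0.016]
wrist_force: [0.7, 0.2, 0.3]
opening: 0.314
F [-0.16 -0.25 -0.03] T [-0.017  0.275 -0.019]
t 15.8 body [0.5928 0.1374 0.164 ] ypr [ 2.28 -0.14  0.04] bail [0.5927 0.1374 0.23  ] F [ 0.05 -0.01 -0.45] tq [ 0.    0.29 -0.02]
bail-hook mm [  0.07  -0.31 -39.97]
```

Run:
```python
import pickle
from h import *
for n in ["w1.pkl","w2.pkl","w3.pkl"]:
    o=pickle.load(open(n,"rb"))[0]; R=Rq(o["eef_rot"]).as_matrix()
    y=29.6*d2; rot=Rb(y).T
    print(n,(rot@o["wrist_force"]).round(2),(rot@o["torque"]).round(3))
o=pickle.load(open("s1.pkl","rb"))["o"]; print((Rb(HY).T@o["wrist_force"]).round(2),(Rb(HY).T@o["torque"]).round(3))
```

```text
w1.pkl [0.68 0.29 0.11] [0.023 0.213 0.011]
w2.pkl [-0.02 -0.46  0.49] [ 0.02   0.23  -0.008]
w3.pkl [-0.45 -0.1  -3.41] [-0.016  0.667  0.008]
[ 1.01 -0.41 -2.8 ] [ 0.017  0.651 -0.046]
```

View pics/l1.png

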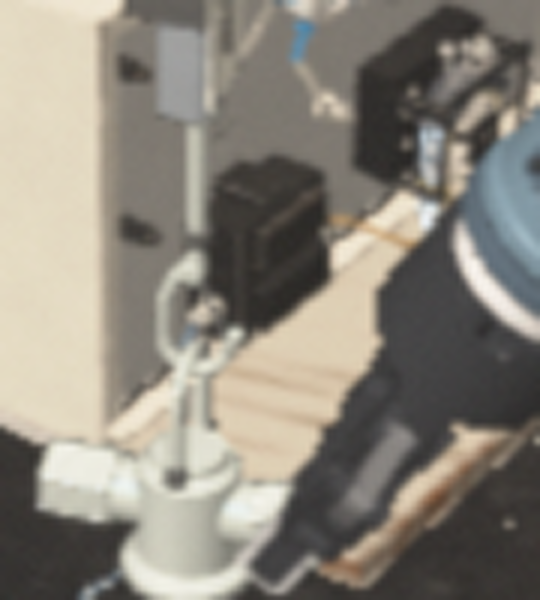

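```bash
python3 -m creep '0 0.15 0 -0.1 0 0.002 0; 0 0.15 0 -0.1 0 0 0; 0 0 0 0 0 0 0; 0 0 0 0 0 0 0'
python3 avg.py 24 l2
```

```text
time_s: 16.3
eef_pos: [0.5611, 0.1362, 0.1446]
eef_rot: [0.875, -0.01, 0.484, 0.016]
wrist_force: [-0.7, -0.6, 0.8]
opening: 0.316
F [-0.65 -0.28  0.32] T [-0.01   0.254 -0.021]
t 17.5 body [0.5927 0.1375 0.16  ] ypr [ 2.28 -0.01  0.04] bail [0.5927 0.1374 0.226 ] F [-0.92  0.09  1.27] tq [-0.    0.17 -0.08]
bail-hook mm [  0.09  -0.29 -43.97]
```

```bash
python3 -m creep '0 -0.15 0 0.04 0 0 0; 0 0 0 0 0 0 0; 0 0 0 0 0 0 0'
python3 avg.py 30 l3
```

```text
time_s: 17.88
eef_pos: [0.561, 0.1362, 0.1465]
eef_rot: [0.875, -0.01, 0.484, 0.016]
wrist_force: [0.6, 0.3, 0.4]
opening: 0.315
F [ 0.21 -0.04  0.19] T [-0.016  0.219 -0.003]
t 19.38 body [0.5926 0.1374 0.162 ] ypr [ 2.28 -0.06  0.04] bail [0.5925 0.1374 0.228 ] F [ 0.01 -0.06  0.51] tq [ 0.02  0.22 -0.08]
bail-hook mm [ -0.1   -0.3  -42.04]
```

```bash
python3 -m creep '0.35 0 0 0 0 0 0; 0.4 0 0 0 0 0 0; 0.5 0 0 0 0 0 0; 0.7 0 0 0 0 0 0'
python3 avg.py 2 m1
python3 - <<'E'
from h import *
p,d=ctrl.camera("wrist"); cv2.imwrite("pics/m_w.png",p)
E
```

```text
time_s: 19.88
eef_pos: [0.5608, 0.1362, 0.1463]
eef_rot: [0.875, -0.01, 0.484, 0.016]
wrist_force: [-0.3, -0.6, -0.5]
opening: 0.691
F [ 0.08  0.02 -0.37] T [0.02  0.287 0.014]
t 19.98 body [0.5924 0.1374 0.1618] ypr [ 2.28 -0.04  0.04] bail [0.5924 0.1374 0.2278] F [ 0.32 -0.17  0.34] tq [0.05 0.3  0.01]
bail-hook mm [ -0.2   -0.31 -42.16]
```

View pics/m1.png

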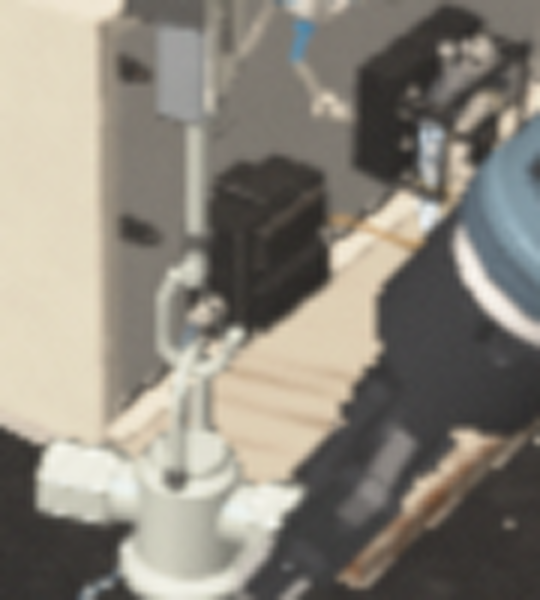

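View pics/m_w.png

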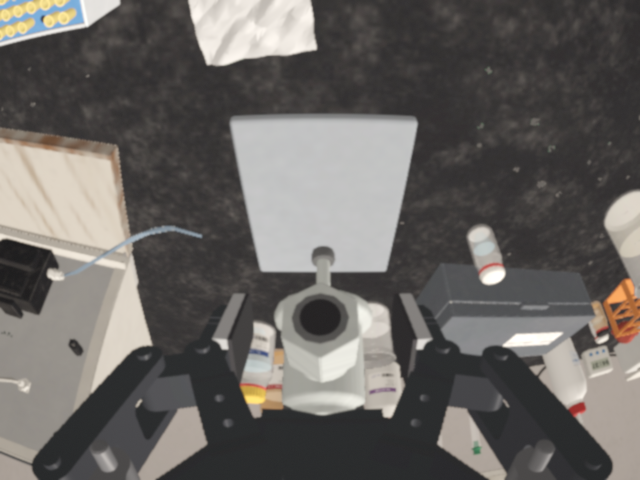

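Held steady on release: bail seated, gate shut, pads clear on both sides of the hex end at (322,318). Backing out along the fingers.

```bash
python3 -m creep '0.9 0 0 0 0 0 0; 0.9 -0.5 0 0 0 0 0; 0.9 -1 0 0 0 0 0; 0.9 -1.5 0 0 0 0 0; 0.9 -1.5 0 -0.5 0 0 0; 0.9 -1.5 0 -1 0 0 0; 0.9 -1.5 0 -1.5 0 0 0; 0.9 -1.5 0 -1.5 0 0 0; 0.9 -1 0 -1.5 0 0 0; 0.9 0 0 0 0 0 0'
python3 avg.py 1 n1
```

```text
time_s: 21.28
eef_pos: [0.4531, 0.1324, 0.2057]
eef_rot: [0.876, -0.01, 0.481, 0.016]
wrist_force: [0.4, -0.4, -0.7]
opening: 0.899
F [0.83 0.9  0.31] T [-0.04   0.246  0.027]
t 21.32 body [0.4854 0.1336 0.2218] ypr [ 2.3  -0.43  0.04] bail [0.4849 0.1336 0.2878] F [0.83 0.9  0.31] tq [-0.04  0.25  0.03]
bail-hook mm [-107.74   -4.12   17.78]
```

View pics/n1.png

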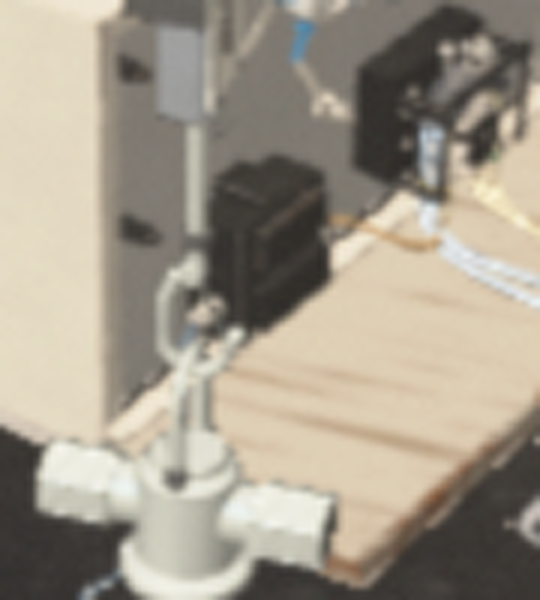

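```bash
python3 -m creep '0.9 -0.7 0 -1 0 0 0; 0.9 -0.7 0 -1 0 0 0; 0.9 -0.7 0 -1 0 0 0; 0.9 -0.7 0 -1 0 0 0; 0.9 0 0 0 0 0 0'
python3 - <<'E'
from h import *
prev=None; ds=[]; t0=ctrl.get_obs()["time_s"]
fr=[]
for i in range(90):
    p,d=ctrl.camera("side"); fr.append(cv2.cvtColor(p[170:245,270:360],6).astype(np.float32))
fr=np.array(fr)
# track vertical/horizontal shift of valve patch vs last
ref=fr[-20:].mean(0); win=cv2.createHanningWindow(ref.shape[::-1],cv2.CV_32F)
# body only patch
r=ref[35:,8:64]
w=cv2.createHanningWindow(r.shape[::-1],cv2.CV_32F)
for k in range(0,90,5):
    m=fr[k:k+1].mean(0)[35:,8:64]; (sx,sy),_=cv2.phaseCorrelate(r.copy(),m.copy(),w); print(round(sx,2),round(sy,2),end=" | ")
print(); print("ranges",fr.shape, np.abs(fr[:10].mean(0)-fr[-10:].mean(0)).max(), t0,ctrl.get_obs()["time_s"])
S={}
p,_=ctrl.camera("side");t,_=ctrl.camera("top");w,_=ctrl.camera("wrist")
cv2.imwrite("pics/o_s.png",p);cv2.imwrite("pics/o_t.png",t);cv2.imwrite("pics/o_w.png",w)
cv2.imwrite("pics/o_s0.png",cv2.resize(p[140:240,280:370],None,fx=6,fy=6,interpolation=2))
E
```

```text
time_s: 21.95
eef_pos: [0.4075, 0.1302, 0.2107]
eef_rot: [0.877, -0.009, 0.479, 0.016]
wrist_force: [0.1, 0.6, 0.7]
opening: 0.901
-0.01 0.01 | -0.04 0.05 | 0.02 0.03 | 0.02 -0.03 | -0.07 0.01 | 0.03 0.05 | 0.0 -0.04 | -0.02 -0.02 | 0.05 0.04 | 0.04 0.01 | 0.0 0.01 | 0.04 0.01 | -0.02 0.0 | 0.0 0.01 | 0.02 0.0 | 0.01 0.01 | 0.01 0.02 | 0.02 -0.02 | 
ranges (90, 75, 90) 1.5 21.95 26.45
```

View pics/o_s0.png

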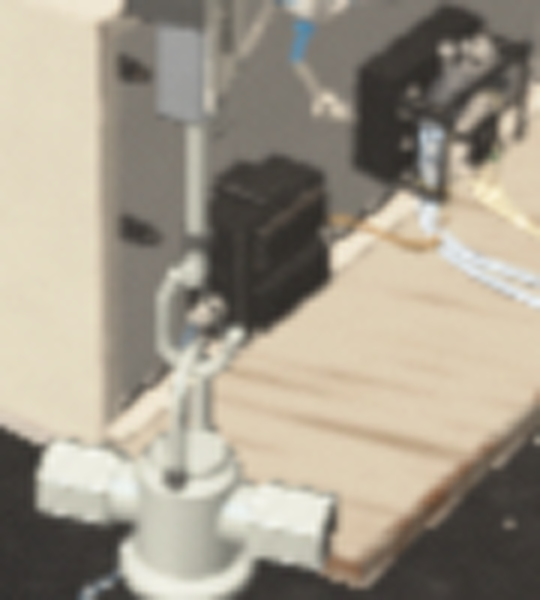

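View pics/o_t.png

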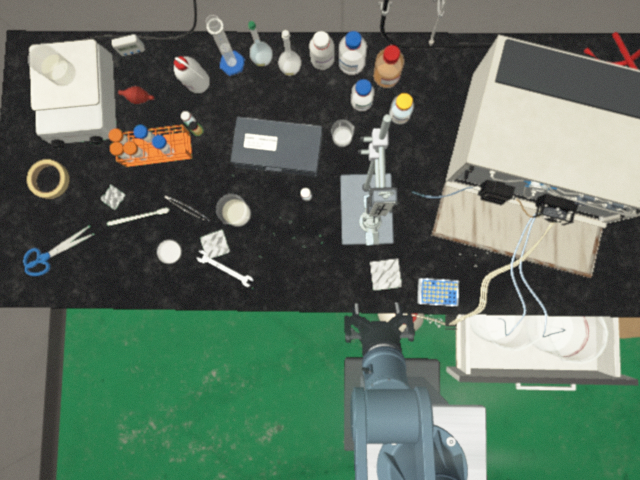

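View pics/o_s.png

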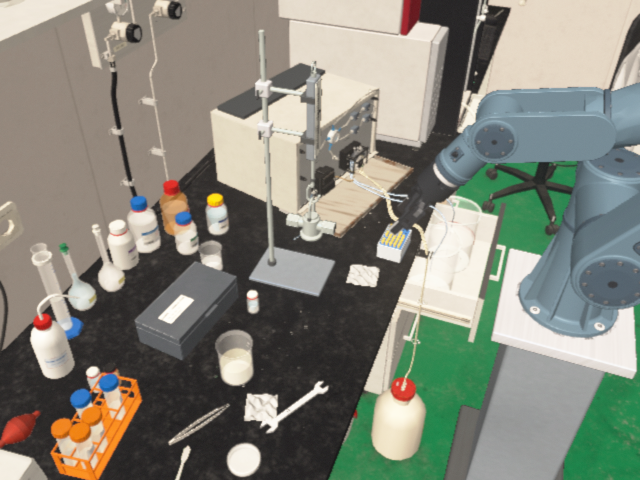

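View pics/o_w.png

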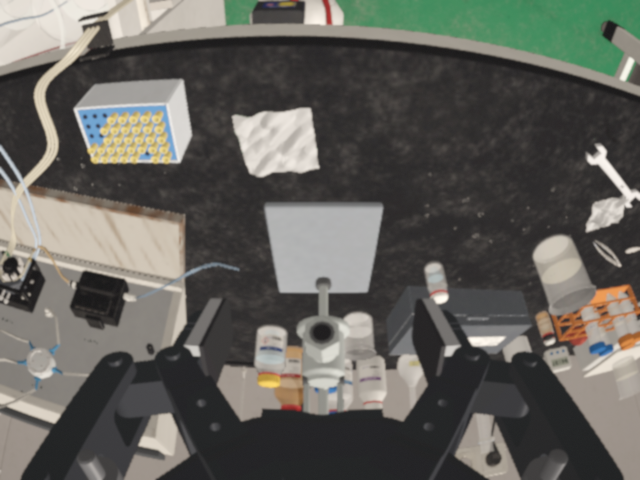

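```bash
python3 -m creep '0.9 0 0 0 0 0 0; 0.9 0 0 0 0 0 0; 0.9 0 0 0 0 0 0; 0.9 0 0 0 0 0 0; 0.9 0 0 0 0 0 0; 0.9 0 0 0 0 0 0; 0.9 0 0 0 0 0 0; 0.9 0 0 0 0 0 0; 0.9 0 0 0 0 0 0; 0.9 0 0 0 0 0 0'
python3 - <<'E'
from h import *
a=np.mean([ctrl.camera("side")[0].astype(float) for _ in range(20)],0).astype(np.uint8)
cv2.imwrite("pics/p.png",cv2.resize(a[175:215,295:330],None,fx=15,fy=15,interpolation=cv2.INTER_CUBIC))
o=ctrl.get_obs(); print(o["time_s"],o["eef_pos"],np.abs(o["dq"]).max())
E
```

```text
time_s: 27.85
eef_pos: [0.4072, 0.1302, 0.2102]
eef_rot: [0.877, -0.009, 0.48, 0.016]
wrist_force: [0.0, -0.7, -0.2]
opening: 0.9
28.85 [0.40717457 0.13017852 0.21024524] 0.0014548892276953203
```

View pics/p.png

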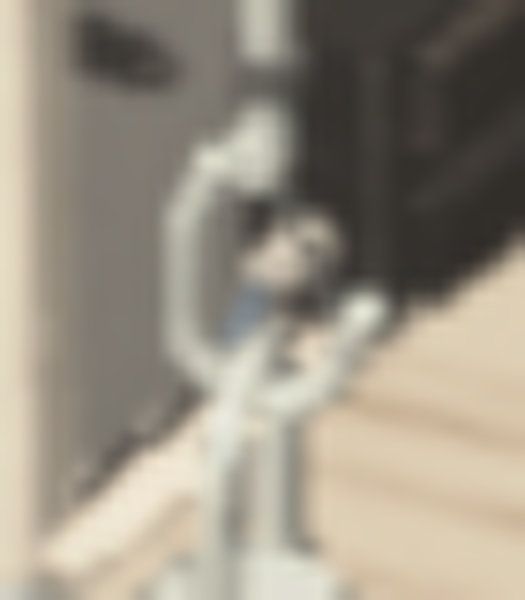

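```bash
python3 -c "
from bench import ctrl
print(ctrl.hand_in())"
```

```text
the job is handed in; nothing more can be done
None
```

The valve body is hanging free and still in the scale's hook. I handed the job in at about 29 s, with the open gripper backed about 15 cm clear.

I gripped it by its near hexagonal end, leaning back 32°. The bail went in about 23–24 mm above the seat, and I lowered it at roughly 2–3 cm/s. I stopped where the wrist force and torque matched the gripper's empty readings. The hook was then drawn down about 42 mm, or roughly 3.1 N (0.32 kg). That figure is good to about ±2 mm, because the force readings were noisy and I had few empty ones to compare with. I set the final height by a 4 mm lowering and then a 2 mm raise.

**Stillness:** the part did not shift visibly when I let go. Over 4.5 s of side pictures it then moved less than 0.1 pixel.

**Gate:** it shows shut behind the bail in the picture taken just after seating. In the last close-up its thin wire is hard to see against the clutter behind, so its final state rests on that earlier picture.

**Surroundings:** in the last top and side pictures the stand, beaker, vial, tip rack and spanner look unmoved. The largest contact force I read was about 2 N sideways.

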